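# Tip the sorting tray of sensor housings into the bin

## Robot

A 7-joint arm with a two-finger parallel gripper is mounted at the origin on the work surface. World frame = base frame: x ahead of the robot, y to its left, z up, the work surface at z = 0. Lengths are in m, angles in rad, forces in N, time in s.
With the tool pointing down it reaches from about 0.4 to 0.9 m from the base axis. Payload 5.5 kg.
Tool frame: the origin (TCP) lies at the very end of the fingers, on their centre line; the grasp point (between the pads) lies 19 mm behind it; z points along the fingers, y is the line along which they close (so a half turn about z gives the same grasp; the last joint's range is limited). The gripper opens to 92 mm and grips with 3 to 60 N. Pads are 19 mm wide; open, the fingers measure 130 mm over their backs; the gripper's body (75 mm by 190 mm) begins 47 mm behind the grasp point.
Start: joints at [-0.905, 0.501, -0.427, 1.55, 0.221, 1.138, -0.21], TCP at [0.255, 0.598, 0.227] pointing down, gripper open.
Joint ranges: [-2.88, 2.88], [-0.31, 2.03], [-1.54, 1.56], [0.2, 2.42], [-1.41, 4.55], [0.19, 2.02], [-2.57, 2.57]. Speed limits (rad/s): [2.57, 2.57, 3.14, 3.14, 3.14, 3.14, 3.14].

## Interface

Orientations are given as a rotation vector (axis times angle).
In Python, from station import robot gives the robot as it stands.
- The arm moves only by the tool carry_out, never from a script. Its argument "targets" is one flat list of numbers, 4 for each row, row after row: the shift along the tool's x, y, z in mm, then the turn about the tool's z in degrees. A call has 1 to 8 rows; each row shifts and turns the commanded pose from where the row before left it, along the tool's axes as they then stand; what a row does not reach is not made up. A row lasts 1/12 s, in which the tool goes at most 41.7 mm and 7.16 degrees, less where a joint would pass 70% of its speed; a pose out of reach is approached as far as the arm can. A call with a gripper value outside its range is refused whole. "claw" is the opening, from -1 (shut) to 1 (fully open), set as the call begins (left out, the last holds). The fingers move at their own pace and stop on an object; the grip force is fixed at half the most. Time passes only in rows, so rows that do not move let the fingers close. It gives the time, the measured TCP pose, the force, the opening and the grip force at its end, in the units of the state.
- robot.state(): the state, without advancing time (a new reading comes with each control period).
- robot.grab_frame(name): name is "scene" or "top" or "wrist"; returns the picture (384x512x3 uint8, red, green, blue); there is no depth.
- robot.camera_model(name): a dict with "fx", "fy", "cx", "cy" (pixels), "R" (3x3) and "t" (3): a world point X has camera coordinates R X + t; the wrist camera has in their place "T_tool_cam" (4x4, takes a point from camera to tool coordinates, whose origin is the TCP and whose axes are the flange's). Camera axes: x right, y down, z forward; pixel columns grow to the right and rows downward; lengths in m; the calibration is good to about 2 mm. A picture is of the moment at which its call begins: read the wrist's pose just before it. camera_model takes no time and is no camera call.
- robot.job_done(): hands the job in; it is judged then, once.
The state is a dict: "time": time; "joint_positions": joint angles; "joint_velocities": joint speeds; "effort": joint torques, N m; "ee_pos": TCP position; "orientation": TCP orientation; "wrist_force": force on the tool from outside, world axes, zero at the start; "torque": the same for the moment, N m; "gripper_width": opening from 0.0 (shut) to 1.0 (fully open); "grip_force": force on a finger pad.
Only numpy, scipy, OpenCV 4.12 (cv2) and the standard library are available. Lean on these libraries where they do the work, as an engineer would, in place of code of your own. Each camera call takes 0.05 s, during which the arm holds its last target. There are 200 camera calls.

## Task

Carry the loaded metal sorting tray by its handle to the open undivided bin and lay its open edge lightly on the bin's rim while all four housings are still on it; then tip it slowly there, so that all four slide gently off into the bin without being touched by the fingers, thrown or dropped, the edge still resting on the rim when the last one is in. Put the empty tray back flat and square on its black mat and let go; keep the bin where it is and leave the other things on the bench alone.

Things in the scene. Friction and masses are not known exactly. Their poses are not given: they have to be found in the camera images.
- tray: aluminium tray, 200 (x) x 130 (y) mm, floor 4 mm thick; 4 mm walls on three sides rise to 24 mm above the underside; the +x end is open, no wall. Origin: centre of the underside, z up, x to the open edge. Handle over it along y at x = -10 mm: flat black bar 12 (x) x 122 (y) x 28 mm tall, 54 to 82 mm above the underside, on uprights at the side walls; housings pass under it. 0.3 kg empty
- tray_grip (a point): middle of the tray's handle bar, 68 mm above the tray's underside; axes as the tray's
- tray_lip (a point): middle of the tray's open edge, on the underside; axes as the tray's
- housing1: one of four alike sensor housings loose on the tray: aluminium block 40 x 32 x 28 mm with a round brass and steel nose, 60 mm long overall along its x (nose at +x), about 0.09 kg. Origin: middle of the 60 mm length, on its centre line, 14 mm above its underside. The tilt at which it slides on the tray varies, roughly 14 to 30 degrees
- housing2: one of four alike sensor housings loose on the tray: aluminium block 40 x 32 x 28 mm with a round brass and steel nose, 60 mm long overall along its x (nose at +x), about 0.09 kg. Origin: middle of the 60 mm length, on its centre line, 14 mm above its underside. The tilt at which it slides on the tray varies, roughly 14 to 30 degrees
- housing3: one of four alike sensor housings loose on the tray: aluminium block 40 x 32 x 28 mm with a round brass and steel nose, 60 mm long overall along its x (nose at +x), about 0.09 kg. Origin: middle of the 60 mm length, on its centre line, 14 mm above its underside. The tilt at which it slides on the tray varies, roughly 14 to 30 degrees
- housing4: one of four alike sensor housings loose on the tray: aluminium block 40 x 32 x 28 mm with a round brass and steel nose, 60 mm long overall along its x (nose at +x), about 0.09 kg. Origin: middle of the 60 mm length, on its centre line, 14 mm above its underside. The tilt at which it slides on the tray varies, roughly 14 to 30 degrees
- bin: open grey plastic bin without dividers, 210 (x) x 170 (y) x 50 mm tall, walls and floor 4 mm thick, loose, 0.7 kg. Origin: centre of the underside, z up
- bin_rim (a point): centre of the bin's open top, at rim height, 50 mm above the bin's underside; axes as the bin's
- mat: thin black rubber mat, 240 (x) x 170 (y) x 3 mm, fixed to the bench, on which the tray stands at the start. Origin: centre of the underside
- pliers: bystander: flat red-handled pliers, about 170 mm long, 12 mm tall, lying
- screwdriver: bystander: screwdriver, 170 mm long, lying
- solder_spool: bystander: spool of solder standing on its flange, 60 mm diameter, 34 mm tall
- flux: bystander: white bottle, 44 mm diameter, 110 mm tall
- divided_box: bystander: grey box 160 x 120 x 50 mm with four compartments; not the bin
- mug: bystander: white mug, 76 mm diameter, 90 mm tall
Mind the look-alikes: they are no part of the job. What is shaped like the housing4 but green or orange is not meant.

How it is judged:
By the outcome, as a careful person would: the job done as asked, in the order asked, and still so for the second after the job is handed in, with the robot touching nothing.
It also fails if it takes over 72 s, if anything falls off the work surface, if the arm or the gripper's body presses on something with over 40 N, if the wrist force passes 120 N, or if a joint passes its speed limit or range.

## Working session

There is one attempt and no reset: what is moved stays moved. The work goes in short steps, Python scripts to look and compute and a tool call to move; the robot and the scene stay as the last step left them, time stands still between calls to the robot, and variables do not carry over. Pictures are saved under pics/ and viewed, at most 10 in all, crops included, and the job is handed in when it is done.

Besides the shell and the picture viewer there is one more tool, called after ">>>" by a JSON object that holds its "name" and its "arguments". carry_out: Moves the arm, as the interface text tells. Its arguments: {"type":"object","properties":{"targets":{"type":"array"},"claw":{"type":"number"}},"required":["targets"]}

```bash
mkdir -p pics; python3 - <<'E'
from station import robot
import cv2, numpy as np
s=robot.state(); print({k:np.round(v,3).tolist() for k,v in s.items()})
for n in ("top","scene"):
    cv2.imwrite(f"pics/{n}0.png",cv2.resize(robot.grab_frame(n)[:,:,::-1],(800,600),interpolation=cv2.INTER_CUBIC))
    m=robot.camera_model(n); print(n,{k:np.round(v,4).tolist() for k,v in m.items()})
m=robot.camera_model("wrist"); print({k:np.round(v,4).tolist() for k,v in m.items()})
E
```

```text
{'time': 0.0, 'joint_positions': [-0.905, 0.502, -0.427, 1.551, 0.221, 1.138, -0.21], 'joint_velocities': [-0.002, 0.0, -0.0, -0.002, -0.001, 0.0, 0.003], 'effort': [0.0, -56.66, -5.816, -27.911, -0.069, 0.031, 0.0], 'ee_pos': [0.255, 0.597, 0.226], 'orientation': [-0.628, -3.078, 0.003], 'wrist_force': [0.178, 0.051, 0.938], 'torque': [-0.03, 0.045, -0.015], 'grip_force': 0.0, 'gripper_width': 0.999}
top {'fx': 497.3337, 'fy': 497.3337, 'cx': 259.7687, 'cy': 189.1322, 'R': [[0.0135, -0.9999, 0.0037], [-0.9946, -0.0138, -0.1033], [0.1033, -0.0023, -0.9946]], 't': [0.0257, 0.5425, 1.5521]}
scene {'fx': 405.2346, 'fy': 405.2346, 'cx': 258.2823, 'cy': 190.8501, 'R': [[0.0085, 0.9999, -0.0057], [0.795, -0.0102, -0.6065], [-0.6065, 0.0006, -0.7951]], 't': [-0.0326, -0.3784, 1.5904]}
{'fx': 303.3285, 'fy': 303.3285, 'cx': 254.0, 'cy': 192.295, 'T_tool_cam': [[0.0015, -0.9519, -0.3064, 0.0823], [1.0, 0.0012, 0.0013, 0.0002], [-0.0008, -0.3064, 0.9519, -0.1568], [0.0, 0.0, 0.0, 1.0]]}
```

View pics/top0.png

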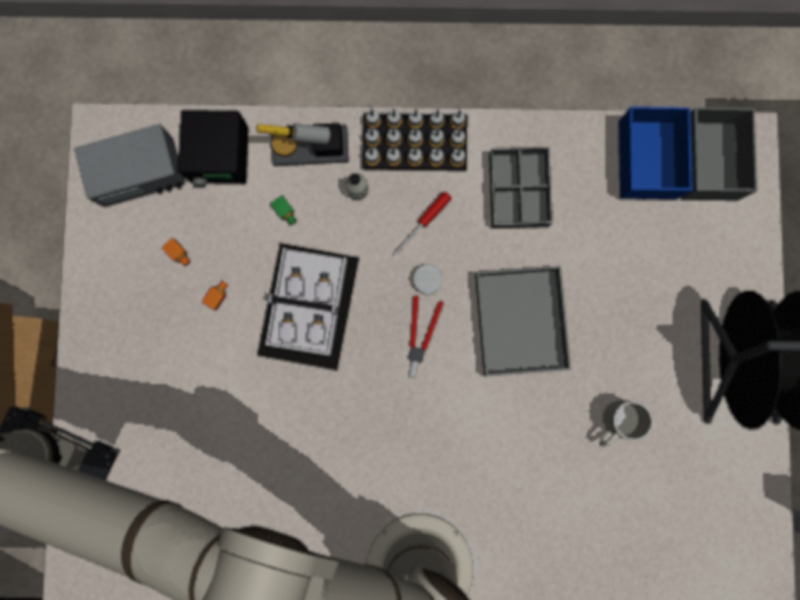

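View pics/scene0.png

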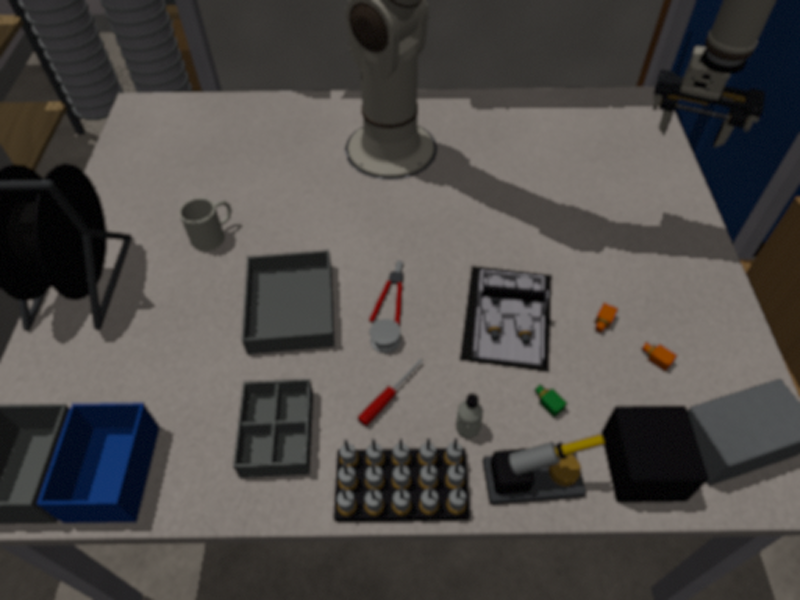

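The top view shows the loaded tray on its mat at (308,303), the undivided bin at (520,320), and the divided box at (520,188), which is not the bin. The green and orange look-alikes are at (283,210), (176,250) and (215,295). The four silver housings on the tray, at (295,282), (323,288), (288,328) and (316,330), are the ones meant. I'll confirm them and find the tray's open edge in one enlarged crop.

```bash
python3 - <<'E'
from station import robot
import cv2, numpy as np
a=robot.grab_frame("top")[:,:,::-1]; b=robot.grab_frame("scene")[:,:,::-1]
A=cv2.resize(a[148:242,158:238],(400,470),interpolation=cv2.INTER_CUBIC)
B=cv2.resize(b[164:242,290:360],(400,470),interpolation=cv2.INTER_CUBIC)
cv2.imwrite("pics/crop1.png",np.clip(np.hstack([A,B]).astype(float)*1.3,0,255).astype(np.uint8))
E
```

```text
(no output)
```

View pics/crop1.png

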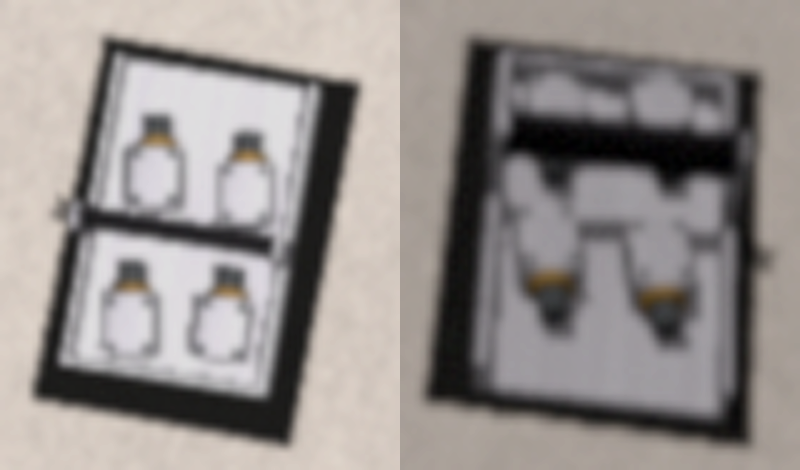

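>>> {"name": "carry_out", "arguments": {"targets": [0, 40, 0, 0, 0, 40, 0, 0, 0, 40, 0, 0, 0, 40, 0, 0, 0, 40, 0, 0, 0, 40, 0, 0, 0, 40, 0, 0, 0, 40, 0, 0], "claw": 1}}

```text
time: 0.87
ee_pos: [0.3693, 0.8587, 0.2245]
orientation: [-0.639, -3.072, -0.005]
wrist_force: [3.9, 0.6, -1.3]
gripper_width: 1.002
grip_force: 0.0
```

The crop confirms four silver housings with brass and steel noses. The tray's open edge is at the top (world +x), the closed end is nearest the robot, and the handle runs across the middle. Commands only turn about the tool's z, so before gripping anything I'll check what the arm does at its reach limit.

>>> {"name": "carry_out", "arguments": {"targets": [0, 40, 0, 0, 0, 40, 0, 0, 0, 40, 0, 0, 0, 40, 0, 0]}}

```text
time: 1.2
ee_pos: [0.3886, 0.8766, 0.2061]
orientation: [-0.675, -3.064, -0.057]
wrist_force: [-1.1, -0.7, 0.1]
gripper_width: 1.0
grip_force: 0.0
```

```bash
python3 - <<'E'
from station import robot
import numpy as np
from scipy.spatial.transform import Rotation as R
s=robot.state(); print({k:np.round(s[k],3).tolist() for k in("time","joint_positions","ee_pos","orientation")}); print(R.from_rotvec(s["orientation"]).as_matrix().round(3))
E
```

```text
{'time': 1.2, 'joint_positions': [-1.224, 1.256, 0.485, 0.206, -0.475, 1.667, 0.008], 'ee_pos': [0.389, 0.877, 0.206], 'orientation': [-0.675, -3.064, -0.057]}
[[-0.907  0.42   0.005]
 [ 0.42   0.907  0.036]
 [ 0.011  0.034 -0.999]]
```

>>> {"name": "carry_out", "arguments": {"targets": [0, 40, 0, 0, 0, 40, 0, 0, 0, 40, 0, 0, 0, 40, 0, 0, 0, 40, 0, 0, 0, 40, 0, 0]}}

```text
time: 1.7
ee_pos: [0.4168, 0.927, 0.1919]
orientation: [0.675, 3.029, 0.275]
wrist_force: [1.0, 0.0, 1.5]
gripper_width: 0.998
grip_force: 0.0
```

>>> {"name": "carry_out", "arguments": {"targets": [0, -40, 0, 0, 0, -40, 0, 0, 0, -40, 0, 0, 0, -40, 0, 0]}}

```text
time: 2.03
ee_pos: [0.3772, 0.8431, 0.1771]
orientation: [0.675, 3.028, 0.284]
wrist_force: [0.5, 1.8, 0.7]
gripper_width: 0.997
grip_force: 0.0
```

```bash
cat > st.py <<'E'
from station import robot
import numpy as np
from scipy.spatial.transform import Rotation as R
s=robot.state(); print({k:np.round(s[k],3).tolist() for k in("time","joint_positions","ee_pos","wrist_force","torque","grip_force","gripper_width")}); print(R.from_rotvec(s["orientation"]).as_matrix().round(3).tolist())
E
python3 st.py
```

```text
{'time': 2.033, 'joint_positions': [-1.618, 1.253, 1.383, 0.938, -1.295, 1.451, 0.433], 'ee_pos': [0.377, 0.843, 0.177], 'wrist_force': [0.457, 1.8, 0.67], 'torque': [-0.084, 0.02, 0.006], 'grip_force': 0.0, 'gripper_width': 0.997}
[[-0.906, 0.419, 0.065], [0.424, 0.89, 0.171], [0.014, 0.183, -0.983]]
```

Pushing past the reach limit tilts the tool outward, and the tilt stays when I pull back. That is a usable way to change tilt. I'll fit a simple kinematic model from the recorded states to plan with it.

```bash
cat > fit.py <<'E'
import numpy as np, itertools
from scipy.spatial.transform import Rotation as R
from scipy.optimize import least_squares
from station import robot
s=robot.state()
D=[([-.905,.502,-.427,1.551,.221,1.138,-.21],[.255,.597,.226],[-.628,-3.078,.003]),
([-1.224,1.256,.485,.206,-.475,1.667,.008],[.389,.877,.206],[-.675,-3.064,-.057]),
(s["joint_positions"],s["ee_pos"],s["orientation"])]
def fk(q,p,sg):
    o1,o7,h,L1,L2,d,a1,a2,a3,b=p
    M=np.eye(3);x=np.array([b*np.cos(o1+q[0]*sg[0]),b*np.sin(o1+q[0]*sg[0]),h])
    M=R.from_euler('z',sg[0]*q[0]+o1).as_matrix()@R.from_euler('y',q[1]).as_matrix()@R.from_euler('z',sg[1]*q[2]).as_matrix()
    x=x+M@[a1,0,L1]
    M=M@R.from_euler('y',q[3]).as_matrix()
    x=x+M@[a2,0,L2]
    M=M@R.from_euler('z',sg[2]*q[4]).as_matrix()@R.from_euler('y',q[5]).as_matrix()
    x=x+M@[a3,0,d]
    return x,M@R.from_euler('z',sg[3]*q[6]+o7).as_matrix()
if __name__=="__main__":
    best=[]
    for sg in itertools.product([1,-1],repeat=4):
      for o1,o7 in itertools.product([0,1.57,3.14,-1.57],repeat=2):
        def f(p):
            r=[]
            for q,x,w in D:
                X,M=fk(q,p,sg); r+=list(X-x)+list(.3*(M-R.from_rotvec(w).as_matrix()).ravel())
            return np.array(r+list(.001*np.array(p[6:])))
        z=least_squares(f,[o1,o7,.35,.4,.4,.25,0,0,0,0]); best.append((z.cost,sg,z.x.round(4).tolist()))
    best.sort(key=lambda t:t[0])
    for b in best[:3]: print(b)
E
python3 fit.py
```

```text
(np.float64(2.5607617225912196e-06), (-1, -1, -1, -1), [-0.0273, 1.5438, 0.4627, 0.4765, 0.4438, 0.4591, -0.0114, 0.0154, -0.0139, 0.039])
(np.float64(2.5607617225912857e-06), (-1, -1, -1, -1), [-0.0273, 1.5438, 0.4627, 0.4765, 0.4438, 0.4591, -0.0114, 0.0154, -0.0139, 0.039])
(np.float64(2.5607617225913e-06), (-1, -1, -1, -1), [-0.0273, 1.5438, 0.4627, 0.4765, 0.4438, 0.4591, -0.0114, 0.0154, -0.0139, 0.039])
```

```bash
cat > plan.py <<'E'
import sys,json,numpy as np
from station import robot
from scipy.spatial.transform import Rotation as R
# usage: plan.py turn_deg x,y,z ... : shift from current pose to waypoints, per-row mm in tool axes
s=robot.state();M=R.from_rotvec(s["orientation"]).as_matrix();p=np.array(s["ee_pos"])
for w in sys.argv[1:]:
    t=np.array(eval("["+w+"]"));d=M.T@(t-p)*1000;n=int(np.ceil(np.linalg.norm(d)/40));print(n,"rows of",(d/n).round(1).tolist());p=t
E
cat > log.py <<'E'
import json
from station import robot
s=robot.state();open("log.jsonl","a").write(json.dumps([list(map(float,s[k])) for k in("joint_positions","ee_pos","orientation")])+"\n")
E
python3 log.py; python3 plan.py .2,.45,.5 .5,0,.5 .1,-.5,.5
```

```text
14 rows of [-0.1, -26.1, -28.3]
14 rows of [-33.0, -19.6, -4.1]
17 rows of [8.9, -36.0, -6.6]
```

>>> {"name": "carry_out", "arguments": {"targets": [0, -26, -28, 0, 0, -26, -28, 0, 0, -26, -28, 0, 0, -26, -28, 0, 0, -26, -28, 0, 0, -26, -28, 0, 0, -26, -28, 0, 0, -26, -28, 0]}}

```text
time: 2.7
ee_pos: [0.2745, 0.6196, 0.3601]
orientation: [0.675, 3.029, 0.281]
wrist_force: [-1.0, -0.4, 1.4]
gripper_width: 0.999
grip_force: 0.0
```

```bash
python3 log.py
```

>>> {"name": "carry_out", "arguments": {"targets": [0, -26, -28, 0, 0, -26, -28, 0, 0, -26, -28, 0, 0, -26, -28, 0, 0, -26, -28, 0, 0, -26, -28, 0]}}

```text
time: 3.2
ee_pos: [0.2056, 0.485, 0.4562]
orientation: [0.681, 3.054, 0.204]
wrist_force: [-2.4, -0.0, -2.2]
gripper_width: 0.998
grip_force: 0.0
```

>>> {"name": "carry_out", "arguments": {"targets": [-33, -20, -4, 0, -33, -20, -4, 0, -33, -20, -4, 0, -33, -20, -4, 0, -33, -20, -4, 0, -33, -20, -4, 0, -33, -20, -4, 0, -33, -20, -4, 0]}}

```text
time: 3.87
ee_pos: [0.3684, 0.236, 0.4616]
orientation: [0.683, 3.056, 0.201]
wrist_force: [0.9, 0.3, -0.9]
gripper_width: 1.002
grip_force: 0.0
```

```bash
python3 log.py; cat > fit2.py <<'E'
import json,numpy as np
from fit import *
D=[([-.905,.502,-.427,1.551,.221,1.138,-.21],[.255,.597,.226],[-.628,-3.078,.003]),([-1.224,1.256,.485,.206,-.475,1.667,.008],[.389,.877,.206],[-.675,-3.064,-.057])]+[tuple(json.loads(l)) for l in open("log.jsonl")]
def f(p):
    r=[]
    for q,x,w in D:
        X,M=fk(q,p,(-1,)*4); r+=list(X-x)+list(.3*(M-R.from_rotvec(w).as_matrix()).ravel())
    return np.array(r+list(.003*np.array(p[6:])))
z=least_squares(f,[0,1.57,.4,.45,.44,.45,0,0,0,0]);print(z.cost,z.x.round(4).tolist()); np.save("p.npy",z.x)
E
python3 fit2.py; python3 st.py
```

```text
0.0002305360904479877 [-0.0315, 1.5396, 0.3823, 0.5003, 0.4809, 0.3985, -0.003, -0.0082, 0.0072, 0.0003]
{'time': 3.867, 'joint_positions': [-1.651, -0.293, 0.857, 1.778, 0.158, 1.446, 0.317], 'ee_pos': [0.368, 0.236, 0.462], 'wrist_force': [0.921, 0.286, -0.904], 'torque': [-0.125, -0.035, 0.052], 'grip_force': 0.0, 'gripper_width': 1.002}
[[-0.905, 0.423, 0.032], [0.424, 0.897, 0.124], [0.024, 0.126, -0.992]]
```

```bash
cat > fit3.py <<'E'
import json,numpy as np
from scipy.spatial.transform import Rotation as R
from scipy.optimize import least_squares
def fk(q,p):
    o=p[7:14]; ax='zyzyzyz'; sg=[-1,1,-1,1,-1,1,-1]
    L=[[0,0,p[0]],[0,p[4],p[1]],[p[14],p[5],0],[p[15],p[6],p[2]],[0,p[16],0],[p[17],p[18],p[3]]]
    M=np.eye(3);x=np.array(L[0]);offs={1:[0,p[4],0],2:[p[14],p[5],p[1]],3:[-p[14],0,0],4:[p[15],p[6],p[2]],5:[p[17],p[16],0],6:[0,0,p[3]]}
    for i in range(7):
        M=M@R.from_euler(ax[i],sg[i]*q[i]+o[i]).as_matrix()
        if i in offs:x=x+M@offs[i]
    return x,M
if __name__=="__main__":
    D=[([-.905,.502,-.427,1.551,.221,1.138,-.21],[.255,.597,.226],[-.628,-3.078,.003]),([-1.224,1.256,.485,.206,-.475,1.667,.008],[.389,.877,.206],[-.675,-3.064,-.057])]+[tuple(json.loads(l)) for l in open("log.jsonl")]
    p0=np.array([.38,.45,.44,.4,0,0,0]+[0]*6+[1.5708]+[0]*5)
    def f(p):
        r=[]
        for q,x,w in D:
            X,M=fk(q,p); r+=list(X-x)+list(.3*(M-R.from_rotvec(w).as_matrix()).ravel())
        return np.array(r+list(.02*(p-p0)[4:7])+list(.05*(p-p0)[7:14])+list(.02*(p-p0)[14:]))
    z=least_squares(f,p0);print(z.cost,np.abs(f(z.x)[:-15]).max(),z.x.round(3).tolist()); np.save("p.npy",z.x)
    for d in D:
        X,M=fk(d[0],z.x);print((X-d[1]).round(4),np.degrees((R.from_matrix(M).inv()*R.from_rotvec(d[2])).magnitude()).round(2))
E
python3 fit3.py
```

```text
1.8525750267666513e-07 0.0002001548553003385 [0.352, 0.506, 0.47, 0.366, -0.014, -0.012, -0.001, -0.0, 0.0, -0.0, -0.0, 0.0, 0.0, 1.571, 0.0, 0.003, -0.001, -0.001, 0.0]
[-0.0002  0.      0.    ] 0.03
[-0.     -0.0001  0.    ] 0.02
[ 0.      0.0001 -0.0001] 0.01
[ 0.0001 -0.0001  0.0001] 0.0
[ 0.0001 -0.0001 -0.    ] 0.02
```

```bash
cat > loc.py <<'E'
import numpy as np
from station import robot
def back(n,u,v,z):
    m=robot.camera_model(n);Rm=np.array(m["R"]);t=np.array(m["t"]);c=-Rm.T@t
    d=Rm.T@np.array([(u-m["cx"])/m["fx"],(v-m["cy"])/m["fy"],1]);return c+d*(z-c[2])/d[2]
if __name__=="__main__":
    cr=lambda x,y:(158+x/5-.4,148+y/5-.4); im=lambda x,y:(x/1.5625-.2,y/1.5625-.2)
    def box(name,pts,z):
        P=np.array([back("top",*q,z) for q in pts]);c=P.mean(0);ex=(P[0]+P[1]-P[2]-P[3])/2;ey=(P[0]+P[3]-P[1]-P[2])/2
        print(name,c.round(3),"len",np.linalg.norm(ex).round(3),np.linalg.norm(ey).round(3),"yaw",np.degrees(np.arctan2(ex[1],ex[0])).round(1),(np.degrees(np.arctan2(ey[1],ey[0]))-90).round(1))
    box("mat",[cr(105,38),cr(358,85),cr(290,442),cr(35,398)],.003)
    box("tray",[cr(118,52),cr(320,85),cr(268,398),cr(60,362)],.027)
    box("bin",[im(473,270),im(560,266),im(569,368),im(483,374)],.05)
    for n,x,y,z in [("spool",427,280,.03),("flux",355,182,.1),("mug",630,418,.09),("pl",415,375,0.01),("mugh",597,440,.05),("dbL",490,150,.05),("dbN",490,227,.05),("orange",215,295,.02),("green",283,210,.02)]: print(n,back("top",*im(x,y),z).round(3))
    print([back("top",*cr(x,y),.085).round(3) for x,y in((80,212),(275,244))])
E
python3 loc.py
```

```text
mat [0.521 0.235 0.003] len 0.236 0.167 yaw -9.3 -9.4
tray [0.529 0.236 0.027] len 0.201 0.132 yaw -8.5 -8.8
bin [ 0.496 -0.198  0.05 ] len 0.207 0.174 yaw 5.2 4.1
spool [ 0.575 -0.009  0.03 ]
flux [0.759 0.137 0.1  ]
mug [ 0.305 -0.4    0.09 ]
pl [0.382 0.013 0.01 ]
mugh [ 0.26  -0.346  0.05 ]
dbL [ 0.842 -0.134  0.05 ]
dbN [ 0.682 -0.135  0.05 ]
orange [0.539 0.424 0.02 ]
green [0.718 0.29  0.02 ]
[array([0.53 , 0.297, 0.085]), array([0.512, 0.177, 0.085])]
```

```bash
cat > ik.py <<'E'
import numpy as np
from fit3 import fk
from scipy.optimize import least_squares
from scipy.spatial.transform import Rotation as R
P=np.load("p.npy");lo=np.array([-2.88,-.31,-1.54,.2,-1.41,.19,-2.57]);hi=np.array([2.88,2.03,1.56,2.42,4.55,2.02,2.57])
def ik(x,M,q0):
    f=lambda q:np.r_[(fk(q,P)[0]-x)*10,(R.from_matrix(M.T@fk(q,P)[1]).as_rotvec())*3,.01*(q-q0)]
    z=least_squares(f,np.clip(q0,lo+.01,hi-.01),bounds=(lo+.03,hi-.03),max_nfev=60);X,Mm=fk(z.x,P)
    return z.x,np.linalg.norm(X-x),np.degrees(R.from_matrix(M.T@Mm).magnitude())
def Rz(a):return R.from_euler('z',a,degrees=True)
def tool(yaw,th,sgn):  # tool for tray yaw, tool z pointing -y_tray and down; tool y = sgn*tray x
    s,c=np.sin(np.radians(th)),np.cos(np.radians(th));z=np.array([0,-s,-c]);y=np.array([sgn,0,0.]);return Rz(yaw).as_matrix()@np.c_[np.cross(y,z),y,z]
if __name__=="__main__":
    rng=np.random.default_rng(0)
    for th in(67,):
     for sgn in(1,-1):
      T=tool(-9,th,sgn);G=Rz(-9).as_matrix().T@T
      off=np.array([-.010,.024,.068]); g=np.array([0,0,.019])
      res=[]
      for k in range(30):
        q=rng.uniform(lo,hi);out=[]
        x=np.array([.528,.236,.003])+Rz(-9).as_matrix()@off+T@g
        q,e,a=ik(x,T,q)
        if e>.003 or a>1: continue
        qp=q;ok=[(round(e,3),round(a,1))];tr=[q.round(2).tolist()]
        # carry above then to bin
        for fr in np.linspace(0,1,6)[1:]:
            lip=np.array([.395,-.205,.055+.03]);x1=lip-Rz(-9).as_matrix()@[.1,0,0]+Rz(-9).as_matrix()@off+T@g
            xx=x+(x1-x)*fr;xx[2]=max(xx[2],.2) if fr<1 else xx[2];q,e,a=ik(xx,T,q);ok.append((round(e,3),round(a,1)))
        tr.append(q.round(2).tolist())
        for ph in(0,10,20,30,40,45):
            Tt=T@Rz(-ph if True else ph).as_matrix() if False else None
            best=None
            Tt=T@Rz(-ph).as_matrix();B=Tt@G.T   # tray rotation
            if B[2,0]>0.001: Tt=T@Rz(ph).as_matrix();B=Tt@G.T
            x=np.array([.395,-.205,.05])-B@[.1,0,0]+B@off+Tt@g
            q,e,a=ik(x,Tt,q);ok.append((ph,round(np.degrees(np.arcsin(-B[2,0])),0),round(e,3),round(a,1)))
        tr.append(q.round(2).tolist());res.append((sum(o[-2]*100+o[-1] for o in ok),ok,tr))
      res.sort(key=lambda r:r[0]);print(th,sgn,len(res));
      for r in res[:1]:print(r[0],r[1],*r[2],sep="\n")
E
python3 ik.py
```

```text
Traceback (most recent call last):
  File "ik.py", line 23, in <module>
    q,e,a=ik(x,T,q)
          ~~^^^^^^^
  File "ik.py", line 8, in ik
    z=least_squares(f,np.clip(q0,lo+.01,hi-.01),bounds=(lo+.03,hi-.03),max_nfev=60);X,Mm=fk(z.x,P)
ValueError: Initial guess is outside of provided bounds
```

```bash
sed -i 's/np.clip(q0,lo+.01,hi-.01)/np.clip(q0,lo+.04,hi-.04)/' ik.py; python3 ik.py
```

```text
67 1 21
0.0
[(np.float64(0.0), np.float64(0.0)), (np.float64(0.0), np.float64(0.0)), (np.float64(0.0), np.float64(0.0)), (np.float64(0.0), np.float64(0.0)), (np.float64(0.0), np.float64(0.0)), (np.float64(0.0), np.float64(0.0)), (0, np.float64(0.0), np.float64(0.0), np.float64(0.0)), (10, np.float64(9.0), np.float64(0.0), np.float64(0.0)), (20, np.float64(18.0), np.float64(0.0), np.float64(0.0)), (30, np.float64(27.0), np.float64(0.0), np.float64(0.0)), (40, np.float64(36.0), np.float64(0.0), np.float64(0.0)), (45, np.float64(41.0), np.float64(0.0), np.float64(0.0))]
[-0.64, 1.24, -0.37, 1.12, 0.8, 1.99, -1.29]
[-0.21, 0.67, -0.32, 2.34, 0.96, 1.42, -1.56]
[-0.04, 0.65, -0.35, 2.24, 1.08, 1.49, -0.63]
67 -1 14
0.0
[(np.float64(0.0), np.float64(0.0)), (np.float64(0.0), np.float64(0.0)), (np.float64(0.0), np.float64(0.0)), (np.float64(0.0), np.float64(0.0)), (np.float64(0.0), np.float64(0.0)), (np.float64(0.0), np.float64(0.0)), (0, np.float64(0.0), np.float64(0.0), np.float64(0.0)), (10, np.float64(9.0), np.float64(0.0), np.float64(0.0)), (20, np.float64(18.0), np.float64(0.0), np.float64(0.0)), (30, np.float64(27.0), np.float64(0.0), np.float64(0.0)), (40, np.float64(36.0), np.float64(0.0), np.float64(0.0)), (45, np.float64(41.0), np.float64(0.0), np.float64(0.0))]
[-0.91, 1.21, 0.17, 1.13, 0.45, 1.81, 2.08]
[-0.76, 0.68, 0.3, 2.36, 0.77, 1.12, 1.81]
[-0.13, 0.63, -0.25, 2.24, 1.05, 1.43, 2.54]
```

```bash
cat > sim.py <<'E'
import numpy as np
from fit3 import fk
from scipy.optimize import least_squares
from scipy.spatial.transform import Rotation as R
from ik import P,lo,hi
def step(q,row,wr=.3):
    X,M=fk(q,P);x=X+M@(np.array(row[:3])/1000);T=M@R.from_euler('z',row[3],degrees=True).as_matrix()
    f=lambda u:np.r_[(fk(u,P)[0]-x),wr*R.from_matrix(T.T@fk(u,P)[1]).as_rotvec(),.002*(u-q)]
    return least_squares(f,np.clip(q,lo+.002,hi-.002),bounds=(lo,hi),max_nfev=30).x
def show(q):
    X,M=fk(q,P);print(X.round(3),"th",np.degrees(np.arccos(-M[2,2])).round(1),"zaz",np.degrees(np.arctan2(M[1,2],M[0,2])).round(0),"yv",M[:,1].round(2),"q",q.round(2))
if __name__=="__main__":
    from station import robot
    q0=np.array(robot.state()["joint_positions"])
    def world(q,d): return list(fk(q,P)[1].T@np.array(d)*1000)+[0]
    for name,seq in {"inner":[((-.025,.025,0),12),((0,-.030,.025),30)],"inner_lo":[((-.025,.015,-.02),12),((0,-.04,0),30)],
       "outer":[((.03,-.027,.0),8),((-.025,-.03,0),14),((-.006,-.04,0),40)]}.items():
        q=q0.copy();print(name)
        for d,n in seq:
            for i in range(n):
                q=step(q,world(q,d))
                if i%8==7 or i==n-1: show(q)
E
python3 sim.py
```

```text
inner
[0.168 0.436 0.462] th 7.3 zaz 76.0 yv [0.42 0.9  0.13] q [-1.8  -0.13  0.49  1.74  0.06  1.39 -0.19]
[0.068 0.536 0.462] th 7.3 zaz 76.0 yv [0.42 0.9  0.13] q [-1.89  0.04  0.4   1.6   0.01  1.38 -0.36]
[0.07  0.302 0.665] th 5.7 zaz 75.0 yv [0.42 0.9  0.1 ] q [-1.26 -0.31 -0.11  1.44 -0.03  1.9  -0.24]
[0.15  0.258 0.787] th 15.7 zaz 73.0 yv [0.42 0.87 0.27] q [-0.95 -0.31 -0.06  1.16 -0.1   2.02  0.07]
[0.253 0.147 0.924] th 35.4 zaz 58.0 yv [0.35 0.74 0.58] q [-0.65 -0.31  0.24  0.88 -0.3   2.02  0.49]
[0.291 0.008 1.029] th 51.8 zaz 47.0 yv [0.25 0.59 0.77] q [-0.8  -0.31  0.73  0.62 -0.44  2.02  0.68]
inner_lo
[0.168 0.356 0.302] th 7.3 zaz 76.0 yv [0.42 0.9  0.13] q [-1.72 -0.22  0.47  2.15  0.1   1.06 -0.17]
[0.068 0.416 0.222] th 7.3 zaz 76.0 yv [0.42 0.9  0.13] q [-1.83 -0.03  0.34  2.21  0.04  0.83 -0.39]
[0.096 0.162 0.226] th 9.3 zaz -118.0 yv [ 0.42  0.89 -0.16] q [-0.81 -0.31 -0.27  2.42 -0.09  1.19  0.1 ]
[ 0.15  -0.116  0.247] th 22.6 zaz -134.0 yv [ 0.39  0.85 -0.36] q [ 0.39 -0.31 -0.35  2.42  0.2   1.28  1.1 ]
[ 0.15  -0.436  0.247] th 22.6 zaz -134.0 yv [ 0
[... 330 characters left out ...]
 [-0.52 -0.31  0.9   1.78  0.07  1.44  1.49]
[ 0.223 -0.4    0.466] th 12.0 zaz 35.0 yv [0.42 0.89 0.18] q [-0.43 -0.31  1.31  1.66  0.09  1.54  1.99]
[ 0.154 -0.614  0.478] th 22.1 zaz -52.0 yv [ 0.49  0.86 -0.15] q [-0.45 -0.31  1.56  1.6   0.23  1.17  2.2 ]
[ 0.093 -0.76   0.513] th 47.3 zaz -76.0 yv [ 0.59  0.63 -0.51] q [-0.34 -0.31  1.56  1.72  0.5   0.62  2.08]
[ 0.037 -0.823  0.585] th 64.1 zaz -85.0 yv [ 0.63  0.39 -0.68] q [-0.29 -0.31  1.56  1.76  1.03  0.37  1.62]
[-0.008 -0.85   0.659] th 72.2 zaz -89.0 yv [ 0.63  0.25 -0.73] q [-0.26 -0.31  1.56  1.7   1.28  0.35  1.41]
[-0.041 -0.863  0.718] th 77.1 zaz -92.0 yv [ 0.63  0.15 -0.76] q [-0.25 -0.31  1.56  1.64  1.38  0.35  1.35]
```

```bash
cat > sim2.py <<'E'
from sim import *
from station import robot
def goto(q,p,turn=0):
    n=max(1,int(np.ceil(max(np.linalg.norm(np.array(p)-fk(q,P)[0])/.04,abs(turn)/7))));s0=fk(q,P)[0]
    for i in range(n):
        X,M=fk(q,P);q=step(q,list(M.T@(s0+(np.array(p)-s0)*(i+1)/n-X)*1000)+[turn/n])
    show(q);return q
def push(q,row,n):
    for i in range(n):
        q=step(q,row)
        if i%6==5 or i==n-1:show(q)
    return q
if __name__=="__main__":
    q=np.array(robot.state()["joint_positions"])
    for tr in (75,-105):
        q1=goto(q,(.5,.0,.35),tr);q1=goto(q1,(.2,-.5,.35));q1=goto(q1,(-.1,-.75,.35));s=-1 if tr==75 else 1
        q1=push(q1,[s*40,0,0,0],30)
        print("back");
        for w in((.0,-.6,.5),(.3,-.4,.5),(.45,0,.45),(.5,.3,.35),(.51,.33,.15)): q1=goto(q1,w)
E
python3 sim2.py
```

```text
[0.5  0.   0.35] th 7.3 zaz 76.0 yv [ 0.98 -0.18  0.01] q [-1.11  0.19  1.31  1.82 -0.32  1.28  0.11]
[ 0.195 -0.485  0.355] th 7.2 zaz -31.0 yv [ 0.98 -0.18  0.12] q [-0.59 -0.31  1.56  1.82  0.27  1.22  0.72]
[-0.09  -0.696  0.379] th 42.2 zaz -91.0 yv [ 0.97 -0.19  0.15] q [-0.05 -0.31  1.56  1.98  0.65  0.48  0.91]
[-0.132 -0.779  0.569] th 50.8 zaz -95.0 yv [ 0.97 -0.2   0.14] q [-0.09 -0.31  1.56  1.64  0.58  0.65  1.03]
[-0.166 -0.818  0.764] th 62.3 zaz -98.0 yv [ 0.97 -0.21  0.14] q [-0.16 -0.31  1.56  1.33  0.62  0.75  1.08]
[-0.192 -0.814  0.959] th 74.9 zaz -100.0 yv [ 0.97 -0.21  0.14] q [-0.24 -0.31  1.56  1.04  0.7   0.8   1.12]
[-0.208 -0.766  1.147] th 88.0 zaz -102.0 yv [ 0.97 -0.21  0.14] q [-0.37 -0.31  1.56  0.74  0.81  0.85  1.18]
[-0.213 -0.678  1.319] th 101.4 zaz -104.0 yv [ 0.97 -0.21  0.14] q [-0.65 -0.31  1.56  0.37  1.03  0.91  1.29]
back
[ 0.006 -0.61   0.503] th 103.4 zaz -116.0 yv [ 0.9  -0.39  0.18] q [ 2.11  0.67 -1.32  2.42  2.44  2.02 -0.93]
[ 0.3 -0.4  0.5] th 103.3 zaz -116.0 yv [ 0.9  -0.39  0.18] q [ 0.26  0.43 -0.18  2.14  1.43  2.02 -1.19]
[ 
[... 1048 characters left out ...]
 0.5  -0.31  1.56  1.37  1.75  0.19  2.57]
[-0.709 -0.451  1.124] th 109.3 zaz -143.0 yv [-0.61  0.4  -0.68] q [ 0.62 -0.31  1.55  1.18  1.73  0.19  2.57]
back
[-0.  -0.6  0.5] th 109.2 zaz -143.0 yv [-0.61  0.4  -0.68] q [ 0.96  0.52 -0.08  2.12  1.73  1.91  1.29]
[ 0.3 -0.4  0.5] th 109.2 zaz -143.0 yv [-0.61  0.4  -0.68] q [-0.04  0.71  0.42  1.81  1.14  2.02  1.51]
[ 0.448 -0.003  0.45 ] th 109.6 zaz -142.0 yv [-0.62  0.4  -0.68] q [-0.98  1.63  1.56  1.41  0.32  2.02  2.48]
[0.496 0.283 0.354] th 121.3 zaz -101.0 yv [-0.84 -0.16 -0.52] q [-1.39  1.82  1.51  1.13  0.33  2.02  2.57]
[0.509 0.321 0.156] th 121.6 zaz -83.0 yv [-0.84 -0.35 -0.41] q [-1.45  2.03  1.42  0.93  0.15  2.02  2.44]
```

```bash
cat > plan.py <<'E'
import sys,numpy as np
from station import robot
from scipy.spatial.transform import Rotation as R
# plan.py x,y,z,turn ... : straight moves from the present pose; rows in tool axes
s=robot.state();M=R.from_rotvec(s["orientation"]).as_matrix();p=np.array(s["ee_pos"])
for w in sys.argv[1:]:
    a=eval("["+w+"]");t=np.array(a[:3]);tu=a[3] if len(a)>3 else 0;v=a[4] if len(a)>4 else 40
    n=max(1,int(np.ceil(max(np.linalg.norm(t-p)*1000/v,abs(tu)/7))));rows=[]
    for i in range(n):
        rows.append([round(float(k)) for k in M.T@(t-p)*1000/n]+[round(tu/n,1)]);M=M@R.from_euler('z',tu/n,degrees=True).as_matrix()
    p=t
    print(n,rows if tu else rows[0])
E
python3 plan.py .5,0,.35,75 .2,-.5,.35 -.1,-.75,.35
```

```text
11 [[-20, -15, 8, 6.8], [-22, -13, 8, 6.8], [-23, -10, 8, 6.8], [-24, -7, 8, 6.8], [-25, -4, 8, 6.8], [-25, -1, 8, 6.8], [-25, 2, 8, 6.8], [-25, 5, 8, 6.8], [-24, 7, 8, 6.8], [-23, 10, 8, 6.8], [-22, 13, 8, 6.8]]
15 [-36, -14, -5, 0.0]
10 [-30, -25, -4, 0.0]
```

>>> {"name": "carry_out", "arguments": {"targets": [-20, -15, 8, 6.8, -22, -13, 8, 6.8, -23, -10, 8, 6.8, -24, -7, 8, 6.8, -25, -4, 8, 6.8, -25, -1, 8, 6.8, -25, 2, 8, 6.8, -25, 5, 8, 6.8]}}

```text
time: 4.53
ee_pos: [0.4655, 0.0681, 0.379]
orientation: [-1.979, -2.362, -0.18]
wrist_force: [0.4, 0.3, -0.9]
gripper_width: 0.997
grip_force: 0.0
```

>>> {"name": "carry_out", "arguments": {"targets": [-24, 7, 8, 6.8, -23, 10, 8, 6.8, -22, 13, 8, 6.8, -36, -14, -5, 0, -36, -14, -5, 0, -36, -14, -5, 0, -36, -14, -5, 0, -36, -14, -5, 0]}}

```text
time: 5.2
ee_pos: [0.4096, -0.1366, 0.3528]
orientation: [-2.323, -1.986, -0.152]
wrist_force: [-0.4, -1.3, 0.2]
gripper_width: 0.999
grip_force: 0.0
```

>>> {"name": "carry_out", "arguments": {"targets": [-36, -14, -5, 0, -36, -14, -5, 0, -36, -14, -5, 0, -36, -14, -5, 0, -36, -14, -5, 0, -36, -14, -5, 0, -36, -14, -5, 0, -36, -14, -5, 0]}}

```text
time: 5.87
ee_pos: [0.2466, -0.3906, 0.3626]
orientation: [-2.336, -2.002, -0.143]
wrist_force: [1.5, -0.2, 0.4]
gripper_width: 0.999
grip_force: 0.0
```

```bash
python3 st.py; python3 plan.py .1,-.6,.35 -.1,-.75,.35
```

```text
{'time': 5.867, 'joint_positions': [-0.764, -0.306, 1.561, 1.801, 0.212, 1.404, 0.593], 'ee_pos': [0.247, -0.391, 0.363], 'wrist_force': [1.544, -0.188, 0.382], 'torque': [-0.212, 0.01, 0.037], 'grip_force': 0.0, 'gripper_width': 0.999}
[[0.151, 0.988, 0.03], [0.982, -0.154, 0.107], [0.111, 0.014, -0.994]]
7 [-33, -16, -2, 0.0]
7 [-25, -25, -3, 0.0]
```

>>> {"name": "carry_out", "arguments": {"targets": [-33, -16, -2, 0, -33, -16, -2, 0, -33, -16, -2, 0, -33, -16, -2, 0, -33, -16, -2, 0, -33, -16, -2, 0, -33, -16, -2, 0]}}

```text
time: 6.45
ee_pos: [0.068, -0.4944, 0.3869]
orientation: [2.372, 2.009, 0.069]
wrist_force: [-0.5, -0.7, -0.3]
gripper_width: 1.002
grip_force: 0.0
```

>>> {"name": "carry_out", "arguments": {"targets": [-30, -25, -3, 0, -30, -25, -3, 0, -30, -25, -3, 0, -30, -25, -3, 0, -30, -25, -3, 0, -30, -25, -3, 0]}}

```text
time: 6.95
ee_pos: [-0.0986, -0.532, 0.4266]
orientation: [2.318, 1.957, -0.056]
wrist_force: [0.7, -0.2, 0.4]
gripper_width: 1.0
grip_force: 0.0
```

```bash
python3 st.py; python3 -c "
from sim2 import *
q=np.array(robot.state()['joint_positions']);show(q);q=push(q,[-40,0,0,0],24)"
```

```text
{'time': 6.95, 'joint_positions': [-0.073, -0.307, 1.564, 1.656, 0.277, 1.382, 1.301], 'ee_pos': [-0.099, -0.532, 0.427], 'wrist_force': [0.712, -0.231, 0.439], 'torque': [0.024, 0.169, 0.009], 'grip_force': 0.0, 'gripper_width': 1.0}
[[0.17, 0.985, 0.041], [0.981, -0.164, -0.106], [-0.097, 0.058, -0.994]]
[-0.099 -0.532  0.427] th 6.5 zaz -69.0 yv [ 0.98 -0.16  0.06] q [-0.07 -0.31  1.56  1.66  0.28  1.38  1.3 ]
[-0.12  -0.663  0.5  ] th 26.4 zaz -95.0 yv [ 0.98 -0.17  0.04] q [-0.12 -0.31  1.56  1.57  0.42  1.12  1.24]
[-0.138 -0.758  0.637] th 44.6 zaz -99.0 yv [ 0.98 -0.18  0.03] q [-0.17 -0.31  1.56  1.42  0.55  0.98  1.19]
[-0.151 -0.808  0.81 ] th 60.7 zaz -100.0 yv [ 0.98 -0.18  0.02] q [-0.25 -0.31  1.56  1.2   0.67  0.91  1.17]
[-0.155 -0.808  0.998] th 75.4 zaz -100.0 yv [ 0.98 -0.18  0.02] q [-0.36 -0.31  1.56  0.95  0.79  0.9   1.19]
```

>>> {"name": "carry_out", "arguments": {"targets": [-40, 0, 0, 0, -40, 0, 0, 0, -40, 0, 0, 0, -40, 0, 0, 0, -40, 0, 0, 0, -40, 0, 0, 0, -40, 0, 0, 0, -40, 0, 0, 0]}}

```text
time: 7.62
ee_pos: [-0.1035, -0.6169, 0.5128]
orientation: [2.211, 1.857, -0.304]
wrist_force: [-0.5, 1.0, 0.6]
gripper_width: 0.997
grip_force: 0.0
```

>>> {"name": "carry_out", "arguments": {"targets": [-40, 0, 0, 0, -40, 0, 0, 0, -40, 0, 0, 0, -40, 0, 0, 0, -40, 0, 0, 0, -40, 0, 0, 0, -40, 0, 0, 0, -40, 0, 0, 0]}}

```text
time: 8.28
ee_pos: [-0.1145, -0.6809, 0.6265]
orientation: [2.094, 1.747, -0.519]
wrist_force: [0.4, -0.9, -0.5]
gripper_width: 0.998
grip_force: 0.0
```

```bash
cat > th.py <<'E'
from sim2 import *
q=np.array(robot.state()['joint_positions']);show(q)
E
python3 th.py
```

```text
[-0.116 -0.682  0.627] th 30.0 zaz -95.0 yv [ 0.98 -0.17  0.04] q [-0.21 -0.31  1.56  1.31  0.43  1.31  1.26]
```

>>> {"name": "carry_out", "arguments": {"targets": [-40, 0, 0, 0, -40, 0, 0, 0, -40, 0, 0, 0, -40, 0, 0, 0, -40, 0, 0, 0, -40, 0, 0, 0, -40, 0, 0, 0, -40, 0, 0, 0]}}

```text
time: 8.95
ee_pos: [-0.1239, -0.7199, 0.7579]
orientation: [1.966, 1.631, -0.708]
wrist_force: [-0.4, -0.6, 0.0]
gripper_width: 0.999
grip_force: 0.0
```

>>> {"name": "carry_out", "arguments": {"targets": [-40, 0, 0, 0, -40, 0, 0, 0, -40, 0, 0, 0, -40, 0, 0, 0, -40, 0, 0, 0, -40, 0, 0, 0, -40, 0, 0, 0, -40, 0, 0, 0]}}

```text
time: 9.62
ee_pos: [-0.1302, -0.7309, 0.8981]
orientation: [1.829, 1.509, -0.877]
wrist_force: [-1.0, 0.4, 0.8]
gripper_width: 1.001
grip_force: 0.0
```

>>> {"name": "carry_out", "arguments": {"targets": [-40, 0, 0, 0, -40, 0, 0, 0, -40, 0, 0, 0, -40, 0, 0, 0, -40, 0, 0, 0, -40, 0, 0, 0]}}

```text
time: 10.12
ee_pos: [-0.1322, -0.7204, 1.0043]
orientation: [1.723, 1.414, -0.992]
wrist_force: [0.1, -0.3, 0.4]
gripper_width: 0.998
grip_force: 0.0
```

```bash
python3 th.py
```

```text
[-0.134 -0.724  1.007] th 61.8 zaz -99.0 yv [ 0.98 -0.17  0.04] q [-0.52 -0.31  1.56  0.68  0.75  1.36  1.31]
```

>>> {"name": "carry_out", "arguments": {"targets": [-40, 0, 0, 0, -40, 0, 0, 0, -40, 0, 0, 0, -40, 0, 0, 0]}}

```text
time: 10.45
ee_pos: [-0.1324, -0.7046, 1.0737]
orientation: [1.65, 1.35, -1.063]
wrist_force: [0.5, 0.3, -0.1]
gripper_width: 0.999
grip_force: 0.0
```

```bash
python3 th.py; cat > back.py <<'E'
from sim2 import *
import sys
q0=np.array(robot.state()['joint_positions'])
for path in ([(.0,-.6,.7),(.25,-.45,.5),(.45,-.1,.45),(.5,.2,.35),(.52,.3,.2)],[(.1,-.6,.9),(.4,-.4,.7),(.5,.0,.5),(.5,.3,.3),(.52,.3,.2)],[(.0,-.6,.5),(.3,-.3,.4),(.4,0,.4),(.52,.3,.2)]):
    q=q0;print("--")
    for w in path:q=goto(q,w)
E
python3 back.py
```

```text
[-0.135 -0.709  1.077] th 67.6 zaz -99.0 yv [ 0.98 -0.17  0.04] q [-0.63 -0.31  1.56  0.53  0.86  1.38  1.34]
--
[ 0.004 -0.616  0.702] th 61.1 zaz -104.0 yv [ 0.97 -0.24  0.01] q [ 1.41 -0.31 -0.12  1.78  0.63  0.78  0.78]
[ 0.25 -0.45  0.5 ] th 59.6 zaz -107.0 yv [ 0.96 -0.28 -0.02] q [ 0.85 -0.14 -0.46  2.06  1.04  1.29 -0.25]
[ 0.45 -0.1   0.45] th 59.6 zaz -107.0 yv [ 0.96 -0.28 -0.02] q [ 0.13  0.37 -0.69  1.69  0.88  2.02 -0.88]
[0.5  0.2  0.35] th 59.6 zaz -107.0 yv [ 0.96 -0.28 -0.02] q [-0.88  0.76  0.25  1.24  0.44  2.02 -0.88]
[0.52 0.3  0.2 ] th 59.6 zaz -107.0 yv [ 0.96 -0.28 -0.02] q [-0.91  1.06  0.21  0.99  0.33  2.   -0.99]
--
[ 0.1 -0.6  0.9] th 67.6 zaz -99.0 yv [ 0.98 -0.17  0.04] q [ 0.28 -0.31  0.41  1.39  1.08  1.28  0.63]
[ 0.4 -0.4  0.7] th 67.6 zaz -99.0 yv [ 0.98 -0.17  0.04] q [ 0.12 -0.03 -0.04  1.64  1.17  1.63 -0.11]
[ 0.5 -0.   0.5] th 67.5 zaz -99.0 yv [ 0.98 -0.17  0.04] q [-0.62  0.42  0.04  1.52  0.85  2.02 -0.74]
[0.5 0.3 0.3] th 67.5 zaz -99.0 yv [ 0.98 -0.17  0.04] q [-1.22  1.08  0.74  1.06  0.22  2.02 -0.69]
[0.52 0.3  0.2 ] th 67.5 zaz -99.0 yv [ 0.98 -0.17  0.04] q [-1.18  1.2   0.7   1.02  0.16  1.94 -0.76]
--
[-0.  -0.6  0.5] th 63.7 zaz -103.0 yv [ 0.97 -0.23  0.01] q [ 1.48 -0.3  -0.2   2.24  1.23  0.45  0.06]
[ 0.3 -0.3  0.4] th 64.1 zaz -106.0 yv [ 0.96 -0.27 -0.01] q [ 0.49  0.08 -0.63  2.19  1.    1.6  -0.78]
[ 0.4 -0.   0.4] th 64.1 zaz -106.0 yv [ 0.96 -0.27 -0.01] q [-0.3   0.42 -0.41  1.75  0.7   2.02 -1.09]
[0.52 0.3  0.2 ] th 64.1 zaz -106.0 yv [ 0.96 -0.27 -0.01] q [-1.04  1.16  0.52  0.96  0.18  2.02 -0.84]
```

```bash
python3 plan.py .1,-.6,.9 .4,-.4,.7 .5,0,.5 .5,.3,.3
```

```text
8 [28, 25, -8, 0.0]
11 [26, 23, -14, 0.0]
12 [29, 2, -25, 0.0]
10 [30, -6, -20, 0.0]
```

>>> {"name": "carry_out", "arguments": {"targets": [28, 25, -8, 0, 28, 25, -8, 0, 28, 25, -8, 0, 28, 25, -8, 0, 28, 25, -8, 0, 28, 25, -8, 0, 28, 25, -8, 0, 28, 25, -8, 0]}}

```text
time: 11.12
ee_pos: [0.0227, -0.6239, 0.9631]
orientation: [1.637, 1.339, -1.066]
wrist_force: [0.4, -1.7, 0.6]
gripper_width: 1.0
grip_force: 0.0
```

>>> {"name": "carry_out", "arguments": {"targets": [26, 23, -14, 0, 26, 23, -14, 0, 26, 23, -14, 0, 26, 23, -14, 0, 26, 23, -14, 0, 26, 23, -14, 0, 26, 23, -14, 0, 26, 23, -14, 0]}}

```text
time: 11.78
ee_pos: [0.2414, -0.4772, 0.8196]
orientation: [1.637, 1.34, -1.064]
wrist_force: [0.8, -0.3, 0.3]
gripper_width: 1.002
grip_force: 0.0
```

```bash
python3 th.py; python3 plan.py .4,-.4,.7 .5,0,.5 .5,.3,.3
```

```text
[ 0.24  -0.482  0.824] th 68.3 zaz -99.0 yv [ 0.98 -0.17  0.05] q [ 0.63 -0.26 -0.17  1.57  1.08  1.4   0.3 ]
6 [26, 23, -8, 0.0]
12 [28, 2, -26, 0.0]
10 [29, -6, -20, 0.0]
```

>>> {"name": "carry_out", "arguments": {"targets": [26, 23, -8, -2.8, 26, 23, -8, 0, 26, 23, -8, 0, 26, 23, -8, 0, 26, 23, -8, 0, 26, 23, -8, 0]}}

```text
time: 12.28
ee_pos: [0.3948, -0.3973, 0.6931]
orientation: [1.611, 1.387, -1.091]
wrist_force: [0.7, -0.7, 0.0]
gripper_width: 1.002
grip_force: 0.0
```

>>> {"name": "carry_out", "arguments": {"targets": [28, 2, -26, 0, 28, 2, -26, 0, 28, 2, -26, 0, 28, 2, -26, 0, 28, 2, -26, 0, 28, 2, -26, 0, 28, 2, -26, 0, 28, 2, -26, 0]}}

```text
time: 12.95
ee_pos: [0.4501, -0.1402, 0.5663]
orientation: [1.606, 1.4, -1.088]
wrist_force: [0.9, -1.3, -0.2]
gripper_width: 1.001
grip_force: 0.0
```

>>> {"name": "carry_out", "arguments": {"targets": [28, 2, -26, 0, 28, 2, -26, 0, 28, 2, -26, 0, 28, 2, -26, 0, 0, 0, 0, 0]}}

```text
time: 13.37
ee_pos: [0.4729, -0.0276, 0.5121]
orientation: [1.598, 1.409, -1.09]
wrist_force: [-0.8, 1.7, -1.1]
gripper_width: 0.997
grip_force: 0.0
```

```bash
python3 th.py; python3 plan.py .5,.2,.4 .51,.4,.3;python3 -c "
from sim2 import *
q=np.array(robot.state()['joint_positions'])
for w in((.5,.2,.4),(.51,.38,.3),(.51,.36,.15)):q=goto(q,w)"
```

```text
[ 0.474 -0.033  0.515] th 68.1 zaz -98.0 yv [ 0.99 -0.13 -0.01] q [-0.59  0.33  0.01  1.62  0.88  2.01 -0.67]
7 [27, 0, -24, 0.0]
6 [28, -3, -25, 0.0]
[0.5 0.2 0.4] th 68.1 zaz -98.0 yv [ 0.99 -0.13 -0.01] q [-1.07  0.77  0.45  1.27  0.53  2.02 -0.7 ]
[0.508 0.371 0.297] th 65.7 zaz -92.0 yv [ 1.   -0.04  0.03] q [-1.36  1.26  1.13  0.92 -0.04  2.02 -0.43]
[0.51 0.36 0.15] th 65.7 zaz -92.0 yv [ 1.   -0.04  0.03] q [-1.36  1.41  1.06  0.97 -0.15  1.89 -0.56]
```

```bash
python3 plan.py .5,.2,.4 .53,.31,.2,-0
```

```text
7 [27, 0, -24, 0.0]
6 [38, 3, -5, 0.0]
```

>>> {"name": "carry_out", "arguments": {"targets": [27, 0, -24, 0, 27, 0, -24, 0, 27, 0, -24, 0, 27, 0, -24, 0, 27, 0, -24, 0, 27, 0, -24, 0, 27, 0, -24, 0]}}

```text
time: 13.95
ee_pos: [0.5043, 0.1886, 0.4026]
orientation: [1.612, 1.396, -1.093]
wrist_force: [-0.1, -1.0, -0.1]
gripper_width: 0.998
grip_force: 0.0
```

```bash
python3 plan.py .53,.3,.19; python3 st.py
```

```text
7 [34, 1, -4, 0.0]
{'time': 13.95, 'joint_positions': [-1.053, 0.751, 0.453, 1.288, 0.541, 2.011, -0.701], 'ee_pos': [0.504, 0.189, 0.403], 'wrist_force': [-0.145, -0.96, -0.112], 'torque': [1.023, -0.129, 0.093], 'grip_force': 0.0, 'gripper_width': 0.998}
[[0.05, 0.989, -0.138], [0.371, -0.146, -0.917], [-0.927, -0.005, -0.374]]
```

>>> {"name": "carry_out", "arguments": {"targets": [34, 1, -4, 0, 34, 1, -4, 0, 34, 1, -4, 0, 34, 1, -4, 0, 34, 1, -4, 0, 34, 1, -4, 0, 34, 1, -4, 0, 0, 0, 0, 0]}}

```text
time: 14.62
ee_pos: [0.5239, 0.3004, 0.1824]
orientation: [1.602, 1.401, -1.107]
wrist_force: [-1.3, -0.5, -3.2]
gripper_width: 1.002
grip_force: 0.0
```

```bash
python3 st.py; python3 - <<'E'
from station import robot
import cv2,numpy as np
w=robot.grab_frame("wrist")[:,:,::-1];b=robot.grab_frame("scene")[:,:,::-1]
np.save("w1.npy",w);cv2.imwrite("pics/w1.png",np.vstack([np.hstack([cv2.resize(w,(480,360)),cv2.resize(b[90:270,270:430],(320,360),interpolation=cv2.INTER_CUBIC)])]))
E
```

```text
{'time': 14.617, 'joint_positions': [-1.046, 1.158, 0.393, 1.013, 0.354, 1.978, -0.849], 'ee_pos': [0.524, 0.3, 0.182], 'wrist_force': [-1.332, -0.533, -3.183], 'torque': [1.212, -0.089, -0.109], 'grip_force': 0.0, 'gripper_width': 1.002}
[[0.038, 0.989, -0.14], [0.365, -0.144, -0.92], [-0.93, -0.016, -0.367]]
```

View pics/w1.png

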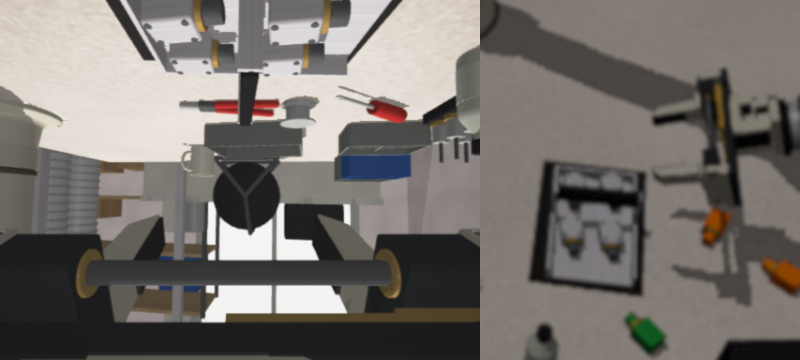

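The wrist view (upside down) shows the tray's handle bar end-on at about (247,75–125). The bar is roughly 7 mm to +x of the tool axis, which agrees with the top camera. The scene crop shows the open fingers pointing at the bar. Next is the approach.

```bash
python3 plan.py .5315,.3247,.098,1,25 .5198,.2465,.066,0,20
```

```text
4 [[24, 1, 2, 0.2], [24, 0, 2, 0.2], [24, 0, 2, 0.2], [24, 0, 2, 0.2]]
5 [0, 0, 17, 0.0]
```

>>> {"name": "carry_out", "arguments": {"targets": [24, 1, 2, 0.3, 24, 1, 2, 0.3, 24, 1, 2, 0.3, 24, 1, 2, 0, 0, 0, 0, 0, 0, 0, 0, 0]}}

```text
time: 15.22
ee_pos: [0.5355, 0.3261, 0.1027]
orientation: [1.622, 1.379, -1.086]
wrist_force: [-0.3, 0.1, 0.4]
gripper_width: 0.997
grip_force: 0.0
```

```bash
python3 st.py; python3 plan.py .5198,.2465,.066,0,20; python3 - <<'E'
from station import robot
import cv2,numpy as np
w=robot.grab_frame("wrist")[:,:,::-1];np.save("w2.npy",w)
b=robot.grab_frame("scene")[:,:,::-1]
cv2.imwrite("pics/w2.png",np.hstack([cv2.rotate(cv2.resize(w,(480,360)),cv2.ROTATE_180),cv2.resize(b[90:270,270:430],(320,360),interpolation=cv2.INTER_CUBIC)]))
E
```

```text
{'time': 15.217, 'joint_positions': [-1.028, 1.311, 0.387, 0.866, 0.304, 1.98, -0.905], 'ee_pos': [0.536, 0.326, 0.103], 'wrist_force': [-0.338, 0.138, 0.415], 'torque': [1.017, -0.126, 0.0], 'grip_force': 0.0, 'gripper_width': 0.997}
[[0.067, 0.988, -0.14], [0.367, -0.155, -0.917], [-0.928, 0.01, -0.373]]
5 [1, -1, 18, 0.0]
```

View pics/w2.png

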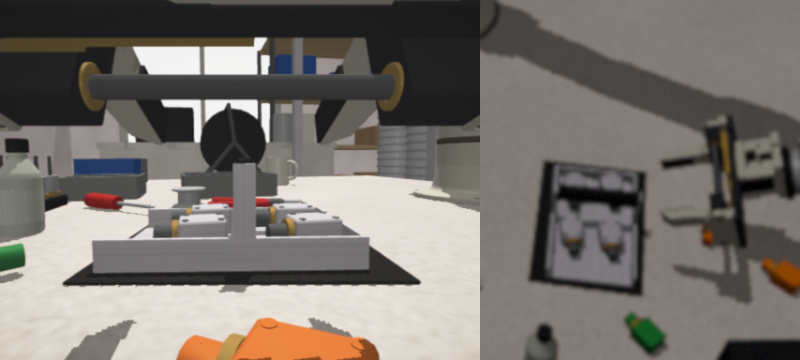

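Rotated, the wrist view shows the tray square to the tool. Its upright is at (244,163–240), almost centred between the fingers, and the orange look-alike is below and clear. I'll advance and grip.

>>> {"name": "carry_out", "arguments": {"targets": [1, -0.5, 18, 0, 1, -0.5, 18, 0, 1, -0.5, 18, 0, 1, -0.5, 18, 0, 1, -0.5, 16, 0, 0, 0, 0, 0]}}

```text
time: 15.82
ee_pos: [0.5208, 0.2453, 0.0663]
orientation: [1.624, 1.376, -1.087]
wrist_force: [-0.2, -1.7, 0.3]
gripper_width: 1.001
grip_force: 0.0
```

```bash
python3 st.py
```

```text
{'time': 15.817, 'joint_positions': [-1.023, 1.245, 0.389, 1.135, 0.311, 1.776, -0.956], 'ee_pos': [0.521, 0.245, 0.066], 'wrist_force': [-0.225, -1.657, 0.331], 'torque': [1.031, -0.132, -0.029], 'grip_force': 0.0, 'gripper_width': 1.001}
[[0.068, 0.987, -0.142], [0.366, -0.157, -0.917], [-0.928, 0.011, -0.373]]
```

>>> {"name": "carry_out", "arguments": {"targets": [0, 0, 0, 0, 0, 0, 0, 0, 0, 0, 0, 0, 0, 0, 0, 0, 0, 0, 0, 0, 0, 0, 0, 0, 0, 0, 0, 0, 0, 0, 0, 0], "claw": -1}}

```text
time: 16.48
ee_pos: [0.5205, 0.2481, 0.0637]
orientation: [1.622, 1.38, -1.086]
wrist_force: [0.1, -0.3, 1.0]
gripper_width: 0.466
grip_force: 0.0
```

```bash
python3 log.py; python3 st.py
```

```text
{'time': 16.483, 'joint_positions': [-1.025, 1.25, 0.387, 1.129, 0.31, 1.777, -0.956], 'ee_pos': [0.521, 0.248, 0.064], 'wrist_force': [0.066, -0.303, 0.958], 'torque': [1.058, -0.087, 0.042], 'grip_force': 0.0, 'gripper_width': 0.466}
[[0.066, 0.988, -0.14], [0.368, -0.154, -0.917], [-0.928, 0.009, -0.373]]
```

>>> {"name": "carry_out", "arguments": {"targets": [0, 0, 0, 0, 0, 0, 0, 0, 0, 0, 0, 0, 0, 0, 0, 0, 0, 0, 0, 0, 0, 0, 0, 0, 0, 0, 0, 0]}}

```text
time: 17.07
ee_pos: [0.5208, 0.248, 0.0638]
orientation: [1.622, 1.38, -1.086]
wrist_force: [1.1, -0.2, 0.7]
gripper_width: 0.13
grip_force: 30.0
```

```bash
python3 st.py
```

```text
{'time': 17.067, 'joint_positions': [-1.025, 1.25, 0.387, 1.129, 0.31, 1.777, -0.956], 'ee_pos': [0.521, 0.248, 0.064], 'wrist_force': [1.094, -0.151, 0.669], 'torque': [1.13, 0.043, 0.331], 'grip_force': 29.981, 'gripper_width': 0.13}
[[0.066, 0.988, -0.139], [0.368, -0.154, -0.917], [-0.927, 0.009, -0.374]]
```

>>> {"name": "carry_out", "arguments": {"targets": [-5, 0, -2, 0, -9, 0, -4, 0, -14, 0, -6, 0, -18, 0, -7, 0, -18, 0, -7, 0, -18, 0, -7, 0, -18, 0, -7, 0, -9, 0, -4, 0]}}

```text
time: 17.73
ee_pos: [0.5201, 0.2489, 0.185]
orientation: [1.625, 1.38, -1.082]
wrist_force: [1.3, 0.4, -4.8]
gripper_width: 0.129
grip_force: 30.0
```

```bash
python3 st.py; python3 - <<'E'
from station import robot
import cv2,numpy as np
from loc import back
im=lambda x,y:(x/1.5625-.2,y/1.5625-.2)
P=np.array([back("scene",*im(*q),.05) for q in((336,346),(246,352),(247,257),(329,253))]);print(P.round(3).tolist())
print(P.mean(0).round(3),"near rim",((P[2]+P[3])/2).round(3))
b=robot.grab_frame("scene")[:,:,::-1];w=robot.grab_frame("wrist")[:,:,::-1]
cv2.imwrite("pics/s3.png",np.hstack([cv2.rotate(cv2.resize(w,(440,330)),cv2.ROTATE_180),cv2.resize(b[100:265,150:330],(360,330),interpolation=cv2.INTER_CUBIC)]))
E
```

```text
{'time': 17.733, 'joint_positions': [-1.048, 1.082, 0.42, 1.18, 0.361, 1.867, -0.88], 'ee_pos': [0.52, 0.249, 0.185], 'wrist_force': [1.278, 0.407, -4.774], 'torque': [2.478, -0.437, 0.161], 'grip_force': 29.996, 'gripper_width': 0.129}
[[0.069, 0.988, -0.139], [0.37, -0.154, -0.916], [-0.926, 0.012, -0.376]]
[[0.623, -0.098, 0.05], [0.635, -0.263, 0.05], [0.403, -0.294, 0.05], [0.394, -0.126, 0.05]]
[ 0.514 -0.195  0.05 ] near rim [ 0.398 -0.21   0.05 ]
```

View pics/s3.png

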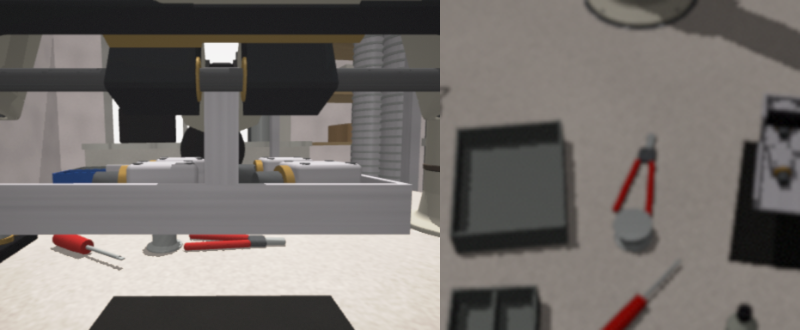

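The tray is lifted and level, with its rear wall edge at rows 185–235 in the rotated wrist view and the housings in place. The bin's near rim corners in the scene crop are at (457,127) and (561,122).

```bash
cat > tip.py <<'E'
# rows that move the held tray: pivot point on the tray goes to a world point, with a given total turn
import sys,numpy as np
from station import robot
from scipy.spatial.transform import Rotation as R
M0=np.array([[.066,.988,-.139],[.368,-.154,-.917],[-.927,.009,-.374]]);U,_,V=np.linalg.svd(M0);M0=U@V
p0=np.array([.5207,.248,.064]);Tr=R.from_euler('z',-9,degrees=True).as_matrix();t0=np.array([.528,.236,.003])
A=M0.T@Tr; b=M0.T@(t0-p0)           # tray in tool frame
def tray(M,p): return M@A, p+M@b
def now():
    s=robot.state();return R.from_rotvec(s["orientation"]).as_matrix(),np.array(s["ee_pos"])
def report(M,p):
    B,o=tray(M,p);print("tray o",o.round(4),"lip",(o+B@[.1,0,0]).round(4),"Rcorner",(o+B@[.1,-.065,0]).round(4),"Lc",(o+B@[.1,.065,0]).round(4),"yaw",np.degrees(np.arctan2(B[1,0],B[0,0])).round(1),"dip",np.degrees(np.arcsin(-B[2,0])).round(1),"roll",np.degrees(np.arcsin(B[2,1])).round(1))
def rows(piv,goal,turn,n):
    M,p=now();report(M,p);piv=np.array(piv);B,o=tray(M,p);s0=o+B@piv;goal=np.array(goal)
    for i in range(n):
        M2=M@R.from_euler('z',turn/n,degrees=True).as_matrix();tgt=s0+(goal-s0)*(i+1)/n
        p2=tgt-M2@(b+A@piv);d=M.T@(p2-p)*1000;print([round(float(k),1) for k in d]+[round(turn/n,2)],end=", ");M,p=M2,p2
    print();report(M,p)
if __name__=="__main__":
    if len(sys.argv)>1: rows(*[eval(a) for a in sys.argv[1:]])
    else: report(*now())
E
python3 - <<'E'
import numpy as np
from loc import back
c=lambda x,y:(150+(x-440)/2-.25,100+y/2-.25)
for q in((457,127),(561,122),(453,240),(567,237)):print(back("scene",*c(*q),.05).round(4))
i=lambda x,y:(x/1.5625-.2,y/1.5625-.2)
for q in((483,374),(569,368)):print(back("top",*i(*q),.05).round(4))
E
python3 tip.py "(.1,0,0)" "(.395,-.2,.12)" 0 14
```

```text
[ 0.3982 -0.2936  0.05  ]
[ 0.3897 -0.1262  0.05  ]
[ 0.6162 -0.2686  0.05  ]
[ 0.613  -0.1033  0.05  ]
[ 0.3859 -0.1214  0.05  ]
[ 0.4001 -0.2923  0.05  ]
tray o [0.5278 0.2374 0.123 ] lip [0.6266 0.2217 0.1233] Rcorner [0.6164 0.1575 0.123 ] Lc [0.6368 0.2859 0.1235] yaw -9.0 dip -0.2 roll 0.2
[-12.1, -11.7, 30.0, 0.0], [-12.1, -11.7, 30.0, 0.0], [-12.1, -11.7, 30.0, 0.0], [-12.1, -11.7, 30.0, 0.0], [-12.1, -11.7, 30.0, 0.0], [-12.1, -11.7, 30.0, 0.0], [-12.1, -11.7, 30.0, 0.0], [-12.1, -11.7, 30.0, 0.0], [-12.1, -11.7, 30.0, 0.0], [-12.1, -11.7, 30.0, 0.0], [-12.1, -11.7, 30.0, 0.0], [-12.1, -11.7, 30.0, 0.0], [-12.1, -11.7, 30.0, 0.0], [-12.1, -11.7, 30.0, 0.0], 
tray o [ 0.2962 -0.1843  0.1197] lip [ 0.395 -0.2    0.12 ] Rcorner [ 0.3848 -0.2642  0.1198] Lc [ 0.4052 -0.1358  0.1202] yaw -9.0 dip -0.2 roll 0.2
```

>>> {"name": "carry_out", "arguments": {"targets": [-2, -2, 5, 0, -4, -4, 10.5, 0, -6.5, -6, 16, 0, -8.5, -8, 21, 0, -8.5, -8, 21, 0, -8.5, -8, 21, 0, -8.5, -8, 21, 0, -8.5, -8, 21, 0]}}

```text
time: 18.5
ee_pos: [0.4439, 0.1095, 0.1797]
orientation: [1.621, 1.381, -1.088]
wrist_force: [0.5, 0.7, -7.4]
gripper_width: 0.132
grip_force: 30.0
```

>>> {"name": "carry_out", "arguments": {"targets": [-8.5, -8, 21, 0, -8.5, -8, 21, 0, -8.5, -8, 21, 0, -8.5, -8, 21, 0, -8.5, -8, 21, 0, -8.5, -8, 21, 0, -8.5, -8, 21, 0, -8.5, -8, 21, 0]}}

```text
time: 19.17
ee_pos: [0.3532, -0.0594, 0.18]
orientation: [1.622, 1.381, -1.086]
wrist_force: [1.9, 0.7, -7.4]
gripper_width: 0.127
grip_force: 30.0
```

>>> {"name": "carry_out", "arguments": {"targets": [-8.5, -8, 21, 0, -8.5, -8, 21, 0, -8.5, -8, 21, 0, -6.5, -6, 16, 0, -4, -4, 10.5, 0, -2, -2, 5, 0, 0, 0, 0, 0]}}

```text
time: 19.75
ee_pos: [0.3021, -0.154, 0.1803]
orientation: [1.622, 1.379, -1.087]
wrist_force: [0.2, 1.2, -7.2]
gripper_width: 0.128
grip_force: 30.0
```

```bash
python3 st.py; python3 tip.py "(.1,-.065,0)" "(.402,-.272,.075)" -7.6 8
```

```text
{'time': 19.75, 'joint_positions': [-1.029, 0.667, 0.57, 2.324, 0.635, 1.126, -1.137], 'ee_pos': [0.302, -0.154, 0.18], 'wrist_force': [0.239, 1.209, -7.209], 'torque': [2.53, -0.336, -0.064], 'grip_force': 29.999, 'gripper_width': 0.128}
[[0.066, 0.988, -0.141], [0.367, -0.155, -0.917], [-0.928, 0.009, -0.373]]
tray o [ 0.3094 -0.1661  0.1193] lip [ 0.4081 -0.1819  0.1192] Rcorner [ 0.3978 -0.2461  0.1193] Lc [ 0.4184 -0.1177  0.1192] yaw -9.1 dip 0.0 roll -0.0
[2.2, 1.5, 5.0, -0.95], [2.2, 1.5, 5.0, -0.95], [2.2, 1.6, 5.0, -0.95], [2.1, 1.7, 5.0, -0.95], [2.1, 1.7, 5.0, -0.95], [2.1, 1.8, 5.0, -0.95], [2.1, 1.9, 5.0, -0.95], [2.0, 1.9, 5.0, -0.95], 
tray o [ 0.3104 -0.1966  0.0874] lip [ 0.4091 -0.2074  0.0751] Rcorner [ 0.402 -0.272  0.075] Lc [ 0.4162 -0.1428  0.0752] yaw -6.2 dip 7.1 roll 0.1
```

>>> {"name": "carry_out", "arguments": {"targets": [2, 1.5, 5, -0.95, 2, 1.5, 5, -0.95, 2, 1.6, 5, -0.95, 2, 1.7, 5, -0.95, 2, 1.7, 5, -0.95, 2, 1.8, 5, -0.95, 2, 1.9, 5, -0.95, 2, 2, 5, -0.95]}}

```text
time: 20.42
ee_pos: [0.3112, -0.1862, 0.1494]
orientation: [1.547, 1.506, -1.163]
wrist_force: [-0.0, -0.4, -6.8]
gripper_width: 0.129
grip_force: 30.0
```

```bash
python3 st.py; python3 tip.py "(.1,-.065,0)" "(.402,-.272,.054)" 0 6;  python3 - <<'E'
from station import robot
import cv2,numpy as np
b=robot.grab_frame("scene")[:,:,::-1];t=robot.grab_frame("top")[:,:,::-1];print(t.shape)
cv2.imwrite("pics/s4.png",np.hstack([cv2.resize(t[155:275,260:390],(400,369),interpolation=cv2.INTER_CUBIC),cv2.resize(b[110:230,130:260],(400,369),interpolation=cv2.INTER_CUBIC)]))
E
```

```text
{'time': 20.417, 'joint_positions': [-0.935, 0.75, 0.549, 2.328, 0.699, 1.022, -1.05], 'ee_pos': [0.311, -0.186, 0.149], 'wrist_force': [-0.024, -0.376, -6.79], 'torque': [2.497, -0.454, 0.001], 'grip_force': 30.0, 'gripper_width': 0.129}
[[-0.067, 0.988, -0.14], [0.385, -0.104, -0.917], [-0.92, -0.115, -0.374]]
tray o [ 0.3115 -0.1969  0.0877] lip [ 0.4101 -0.2075  0.0753] Rcorner [ 0.4032 -0.2721  0.0752] Lc [ 0.4171 -0.1429  0.0754] yaw -6.1 dip 7.1 roll 0.1
[3.3, 0.2, 1.3, 0.0], [3.3, 0.2, 1.3, 0.0], [3.3, 0.2, 1.3, 0.0], [3.3, 0.2, 1.3, 0.0], [3.3, 0.2, 1.3, 0.0], [3.3, 0.2, 1.3, 0.0], 
tray o [ 0.3103 -0.1968  0.0666] lip [ 0.409  -0.2074  0.0541] Rcorner [ 0.402 -0.272  0.054] Lc [ 0.4159 -0.1427  0.0542] yaw -6.1 dip 7.1 roll 0.1
(384, 512, 3)
```

View pics/s4.png

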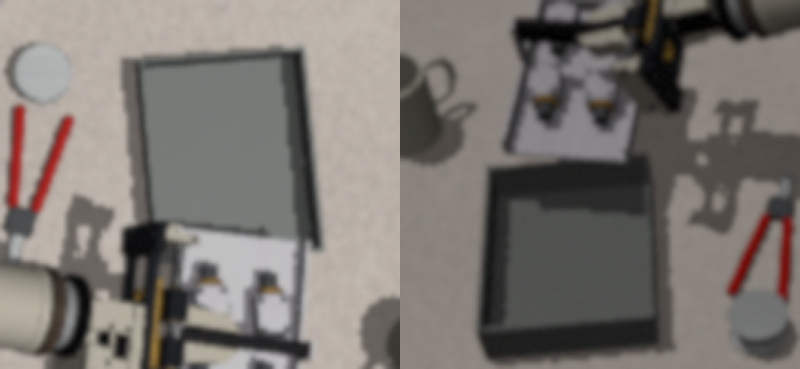

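The top crop shows the lip line from about (180,232) to (300,240), at the bin's near rim. The bin's near-right corner is at about (320,248). In the scene crop the lip runs from (508,150) to (632,160), and the near rim from (490,166) to (648,157).

```bash
python3 - <<'E'
from loc import back
t=lambda x,y:(260+x/3.077-.35,155+y/3.077-.35); s=lambda x,y:(130+(x-400)/3.077-.35,110+y/3.077-.35)
print("top lipR",back("top",*t(301,241),.0765).round(3),"binR",back("top",*t(320,248),.05).round(3), "binL",back("top",*t(150,222),.05).round(3))
print("far L,R",back("top",*t(136,62),.05).round(3),back("top",*t(301,50),.05).round(3))
print("scene lip R,L",back("scene",*s(507,150),.0765).round(3),back("scene",*s(630,161),.0765).round(3),"bin R,L",back("scene",*s(489,166),.05).round(3),back("scene",*s(648,158),.05).round(3))
E
```

```text
top lipR [ 0.407 -0.267  0.077] binR [ 0.4   -0.291  0.05 ] binL [ 0.424 -0.12   0.05 ]
far L,R [ 0.587 -0.105  0.05 ] [ 0.602 -0.274  0.05 ]
scene lip R,L [ 0.401 -0.268  0.077] [ 0.418 -0.14   0.077] bin R,L [ 0.4   -0.292  0.05 ] [ 0.391 -0.126  0.05 ]
```

```bash
python3 tip.py "(.1,-.065,0)" "(.405,-.272,.054)" 0 8
```

```text
tray o [ 0.3111 -0.1973  0.0879] lip [ 0.4097 -0.208   0.0755] Rcorner [ 0.4027 -0.2726  0.0755] Lc [ 0.4168 -0.1434  0.0756] yaw -6.2 dip 7.1 roll 0.1
[2.5, 0.6, 0.9, 0.0], [2.5, 0.6, 0.9, 0.0], [2.5, 0.6, 0.9, 0.0], [2.5, 0.6, 0.9, 0.0], [2.5, 0.6, 0.9, 0.0], [2.5, 0.6, 0.9, 0.0], [2.5, 0.6, 0.9, 0.0], [2.5, 0.6, 0.9, 0.0], 
tray o [ 0.3134 -0.1966  0.0665] lip [ 0.4121 -0.2074  0.0541] Rcorner [ 0.405 -0.272  0.054] Lc [ 0.4191 -0.1428  0.0541] yaw -6.2 dip 7.1 roll 0.1
```

>>> {"name": "carry_out", "arguments": {"targets": [2.5, 0.5, 1, 0, 2.5, 0.5, 1, 0, 2.5, 0.4, 1, 0, 2.5, 0.4, 1, 0, 2.5, 0.4, 1, 0, 2.5, 0.3, 1, 0, 2.4, 0.2, 1, 0, 0, 0, 0, 0]}}

```text
time: 21.18
ee_pos: [0.3116, -0.1857, 0.1305]
orientation: [1.548, 1.505, -1.162]
wrist_force: [0.7, -1.4, -7.7]
gripper_width: 0.13
grip_force: 30.0
```

```bash
python3 st.py; python3 tip.py "(.1,-.065,0)" "(.405,-.272,.048)" 0 6
```

```text
{'time': 21.183, 'joint_positions': [-0.925, 0.801, 0.532, 2.319, 0.69, 0.988, -1.075], 'ee_pos': [0.312, -0.186, 0.13], 'wrist_force': [0.687, -1.369, -7.705], 'torque': [2.573, -0.389, -0.04], 'grip_force': 29.999, 'gripper_width': 0.13}
[[-0.066, 0.988, -0.139], [0.385, -0.104, -0.917], [-0.921, -0.114, -0.374]]
tray o [ 0.312  -0.1964  0.0688] lip [ 0.4107 -0.207   0.0565] Rcorner [ 0.4037 -0.2716  0.0564] Lc [ 0.4177 -0.1424  0.0566] yaw -6.2 dip 7.1 roll 0.1
[1.2, 0.4, 0.5, 0.0], [1.2, 0.4, 0.5, 0.0], [1.2, 0.4, 0.5, 0.0], [1.2, 0.4, 0.5, 0.0], [1.2, 0.4, 0.5, 0.0], [1.2, 0.4, 0.5, 0.0], 
tray o [ 0.3133 -0.1967  0.0604] lip [ 0.412  -0.2074  0.0481] Rcorner [ 0.405 -0.272  0.048] Lc [ 0.419  -0.1428  0.0482] yaw -6.2 dip 7.1 roll 0.1
```

>>> {"name": "carry_out", "arguments": {"targets": [1.2, 0.4, 0.5, 0, 1.2, 0.4, 0.5, 0, 1.2, 0.3, 0.5, 0, 1.2, 0.3, 0.5, 0, 0, 0, 0, 0]}}

```text
time: 21.6
ee_pos: [0.3125, -0.1859, 0.1254]
orientation: [1.548, 1.505, -1.162]
wrist_force: [0.4, -0.4, -5.9]
gripper_width: 0.128
grip_force: 30.0
```

```bash
python3 st.py; python3 tip.py
```

```text
{'time': 21.6, 'joint_positions': [-0.921, 0.815, 0.528, 2.315, 0.689, 0.98, -1.081], 'ee_pos': [0.312, -0.186, 0.125], 'wrist_force': [0.38, -0.389, -5.929], 'torque': [2.585, -0.398, 0.047], 'grip_force': 29.999, 'gripper_width': 0.128}
[[-0.065, 0.988, -0.14], [0.385, -0.104, -0.917], [-0.921, -0.114, -0.374]]
tray o [ 0.3129 -0.1966  0.0637] lip [ 0.4115 -0.2072  0.0514] Rcorner [ 0.4045 -0.2719  0.0513] Lc [ 0.4185 -0.1426  0.0516] yaw -6.2 dip 7.0 roll 0.1
```

>>> {"name": "carry_out", "arguments": {"targets": [0.9, 0.1, 0.4, 0, 0.9, 0.1, 0.4, 0, 0, 0, 0, 0]}}

```text
time: 21.85
ee_pos: [0.3124, -0.1859, 0.1235]
orientation: [1.548, 1.505, -1.162]
wrist_force: [-0.4, 0.2, -7.5]
gripper_width: 0.125
grip_force: 30.0
```

```bash
python3 st.py; python3 tip.py
```

```text
{'time': 21.85, 'joint_positions': [-0.92, 0.82, 0.526, 2.314, 0.688, 0.976, -1.083], 'ee_pos': [0.312, -0.186, 0.123], 'wrist_force': [-0.447, 0.214, -7.463], 'torque': [2.516, -0.428, -0.053], 'grip_force': 29.999, 'gripper_width': 0.125}
[[-0.065, 0.988, -0.14], [0.385, -0.104, -0.917], [-0.921, -0.114, -0.374]]
tray o [ 0.3128 -0.1966  0.0618] lip [ 0.4114 -0.2073  0.0495] Rcorner [ 0.4044 -0.2719  0.0494] Lc [ 0.4184 -0.1427  0.0496] yaw -6.2 dip 7.0 roll 0.1
```

>>> {"name": "carry_out", "arguments": {"targets": [0.9, 0.1, 0.4, 0, 0, 0, 0, 0]}}

```text
time: 22.02
ee_pos: [0.3123, -0.186, 0.1225]
orientation: [1.548, 1.505, -1.162]
wrist_force: [0.8, -0.3, -7.6]
gripper_width: 0.129
grip_force: 30.0
```

```bash
python3 st.py; python3 tip.py
```

```text
{'time': 22.017, 'joint_positions': [-0.919, 0.823, 0.526, 2.313, 0.688, 0.974, -1.084], 'ee_pos': [0.312, -0.186, 0.123], 'wrist_force': [0.77, -0.334, -7.637], 'torque': [2.556, -0.442, -0.05], 'grip_force': 29.999, 'gripper_width': 0.129}
[[-0.065, 0.988, -0.14], [0.385, -0.104, -0.917], [-0.921, -0.114, -0.373]]
tray o [ 0.3127 -0.1967  0.0609] lip [ 0.4114 -0.2074  0.0486] Rcorner [ 0.4044 -0.272   0.0485] Lc [ 0.4184 -0.1428  0.0487] yaw -6.2 dip 7.0 roll 0.1
```

>>> {"name": "carry_out", "arguments": {"targets": [0.9, 0.1, 0.4, 0, 0, 0, 0, 0]}}

```text
time: 22.18
ee_pos: [0.3123, -0.1862, 0.1219]
orientation: [1.548, 1.504, -1.163]
wrist_force: [0.7, 0.3, -5.1]
gripper_width: 0.129
grip_force: 30.0
```

```bash
python3 st.py|cut -c1-330
```

```text
{'time': 22.183, 'joint_positions': [-0.918, 0.826, 0.525, 2.313, 0.688, 0.973, -1.086], 'ee_pos': [0.312, -0.186, 0.122], 'wrist_force': [0.691, 0.308, -5.053], 'torque': [2.074, -0.51, 0.116], 'grip_force': 30.007, 'gripper_width': 0.129}
[[-0.065, 0.988, -0.14], [0.384, -0.105, -0.917], [-0.921, -0.113, -0.373]]
```

>>> {"name": "carry_out", "arguments": {"targets": [0.9, 0.1, 0.4, 0, 0, 0, 0, 0]}}

```text
time: 22.35
ee_pos: [0.3122, -0.1864, 0.1212]
orientation: [1.548, 1.503, -1.163]
wrist_force: [-0.5, 0.6, -2.9]
gripper_width: 0.13
grip_force: 30.0
```

```bash
python3 st.py|cut -c1-330
```

```text
{'time': 22.35, 'joint_positions': [-0.918, 0.828, 0.524, 2.313, 0.688, 0.972, -1.087], 'ee_pos': [0.312, -0.186, 0.121], 'wrist_force': [-0.532, 0.602, -2.901], 'torque': [1.411, -0.67, 0.173], 'grip_force': 30.046, 'gripper_width': 0.13}
[[-0.065, 0.988, -0.14], [0.383, -0.105, -0.918], [-0.921, -0.113, -0.372]]
```

>>> {"name": "carry_out", "arguments": {"targets": [0.9, 0.1, 0.4, 0, 0, 0, 0, 0]}}

```text
time: 22.52
ee_pos: [0.3121, -0.1865, 0.1202]
orientation: [1.548, 1.503, -1.164]
wrist_force: [-0.5, 0.5, -0.8]
gripper_width: 0.131
grip_force: 30.2
```

```bash
python3 st.py|cut -c1-330; python3 tip.py
```

```text
{'time': 22.517, 'joint_positions': [-0.917, 0.831, 0.524, 2.312, 0.687, 0.971, -1.088], 'ee_pos': [0.312, -0.187, 0.12], 'wrist_force': [-0.469, 0.535, -0.838], 'torque': [0.914, -0.727, 0.083], 'grip_force': 30.16, 'gripper_width': 0.131}
[[-0.065, 0.988, -0.14], [0.383, -0.105, -0.918], [-0.921, -0.113, -0.372]]
tray o [ 0.3124 -0.1973  0.0586] lip [ 0.4111 -0.2081  0.0463] Rcorner [ 0.404  -0.2727  0.0463] Lc [ 0.4181 -0.1435  0.0463] yaw -6.2 dip 7.0 roll 0.0
```

Contact with the rim begins at a TCP height of about 0.122. I'll ease off to a light touch, then tip about the contact point.

>>> {"name": "carry_out", "arguments": {"targets": [-0.8, 0, -0.3, 0, -0.7, 0, -0.3, 0, 0, 0, 0, 0]}}

```text
time: 22.77
ee_pos: [0.3124, -0.1863, 0.1213]
orientation: [1.549, 1.505, -1.162]
wrist_force: [0.6, -0.9, -4.2]
gripper_width: 0.126
grip_force: 30.0
```

```bash
python3 st.py|cut -c1-330;python3 - <<'E'
from tip import *
M,p=now();B,o=tray(M,p);pv=np.array([.097,-.063,0]);g=o+B@pv;print(g.round(4))
rows(pv,g,-4.8,8)
rows(pv,g,-32,8)
E
```

```text
{'time': 22.767, 'joint_positions': [-0.918, 0.826, 0.525, 2.313, 0.688, 0.972, -1.086], 'ee_pos': [0.312, -0.186, 0.121], 'wrist_force': [0.63, -0.921, -4.189], 'torque': [1.51, -0.612, 0.075], 'grip_force': 30.049, 'gripper_width': 0.126}
[[-0.065, 0.988, -0.14], [0.385, -0.105, -0.917], [-0.921, -0.114, -0.374]]
[ 0.4017 -0.27    0.0476]
tray o [ 0.3128 -0.1969  0.0596] lip [ 0.4114 -0.2076  0.0473] Rcorner [ 0.4044 -0.2723  0.0472] Lc [ 0.4185 -0.143   0.0475] yaw -6.2 dip 7.0 roll 0.1
[-1.1, 0.3, -0.0, -0.6], [-1.1, 0.3, 0.0, -0.6], [-1.1, 0.3, 0.0, -0.6], [-1.1, 0.3, -0.0, -0.6], [-1.1, 0.3, 0.0, -0.6], [-1.1, 0.3, 0.0, -0.6], [-1.1, 0.3, 0.0, -0.6], [-1.1, 0.3, 0.0, -0.6], 
tray o [ 0.3117 -0.1999  0.0673] lip [ 0.4095 -0.2074  0.0474] Rcorner [ 0.4044 -0.2722  0.047 ] Lc [ 0.4145 -0.1426  0.0478] yaw -4.4 dip 11.5 roll 0.4
tray o [ 0.3128 -0.1969  0.0596] lip [ 0.4114 -0.2076  0.0473] Rcorner [ 0.4044 -0.2723  0.0472] Lc [ 0.4185 -0.143   0.0475] yaw -6.2 dip 7.0 roll 0.1
[-7.3, 2.3, 0.0, -4.0], [-7.3, 2.3, 0.0, -4.0], [-7.3, 2.3, -0.0, -4.0], [-7.3, 2.3, -0.0, -4.0], [-7.3, 2.3, -0.0, -4.0], [-7.3, 2.3, 0.0, -4.0], [-7.3, 2.3, -0.0, -4.0], [-7.3, 2.3, -0.0, -4.0], 
tray o [ 0.3189 -0.2183  0.1098] lip [ 0.3987 -0.207   0.0506] Rcorner [ 0.4042 -0.2716  0.0457] Lc [ 0.3932 -0.1424  0.0555] yaw 8.1 dip 36.3 roll 4.3
```

>>> {"name": "carry_out", "arguments": {"targets": [-1.1, 0.42, 0, -0.6, -1.1, 0.42, 0, -0.6, -1.1, 0.42, 0, -0.6, -1.1, 0.42, 0, -0.6, -1.1, 0.42, 0, -0.6, -1.1, 0.42, 0, -0.6, -1.1, 0.42, 0, -0.6, -1.1, 0.42, 0, -0.6]}}

```text
time: 23.43
ee_pos: [0.3167, -0.1899, 0.1288]
orientation: [1.497, 1.584, -1.21]
wrist_force: [-0.3, -0.8, -3.6]
gripper_width: 0.13
grip_force: 30.0
```

```bash
python3 st.py|cut -c1-330;python3 tip.py
```

```text
{'time': 23.433, 'joint_positions': [-0.897, 0.802, 0.518, 2.31, 0.711, 0.991, -0.999], 'ee_pos': [0.317, -0.19, 0.129], 'wrist_force': [-0.313, -0.797, -3.588], 'torque': [1.635, -0.531, -0.128], 'grip_force': 30.026, 'gripper_width': 0.13}
[[-0.149, 0.979, -0.14], [0.393, -0.071, -0.917], [-0.908, -0.191, -0.374]]
tray o [ 0.3127 -0.1999  0.0672] lip [ 0.4104 -0.2072  0.0472] Rcorner [ 0.4054 -0.272   0.0467] Lc [ 0.4153 -0.1424  0.0476] yaw -4.3 dip 11.5 roll 0.4
```

>>> {"name": "carry_out", "arguments": {"targets": [-0.9, 0.35, 0, -0.5, -0.9, 0.35, 0, -0.5, -0.9, 0.35, 0, -0.5, -0.9, 0.35, 0, -0.5, -0.9, 0.35, 0, -0.5, -0.9, 0.35, 0, -0.5, -0.9, 0.35, 0, -0.5, -0.9, 0.35, 0, -0.5]}}

```text
time: 24.1
ee_pos: [0.3208, -0.1928, 0.1347]
orientation: [1.453, 1.649, -1.248]
wrist_force: [-0.6, 1.1, -4.8]
gripper_width: 0.131
grip_force: 30.0
```

>>> {"name": "carry_out", "arguments": {"targets": [-0.9, 0.35, 0, -0.5, -0.9, 0.35, 0, -0.5, -0.9, 0.35, 0, -0.5, -0.9, 0.35, 0, -0.5, -0.9, 0.35, 0, -0.5, -0.9, 0.35, 0, -0.5, -0.9, 0.35, 0, -0.5, -0.9, 0.35, 0, -0.5]}}

```text
time: 24.77
ee_pos: [0.3252, -0.1958, 0.1403]
orientation: [1.406, 1.712, -1.286]
wrist_force: [-0.3, 0.2, -4.8]
gripper_width: 0.131
grip_force: 30.0
```

```bash
python3 st.py|cut -c1-330;python3 tip.py;  python3 - <<'E'
from station import robot
import cv2,numpy as np
b=robot.grab_frame("scene")[:,:,::-1];t=robot.grab_frame("top")[:,:,::-1]
cv2.imwrite("pics/s5.png",np.hstack([cv2.resize(t[155:275,260:390],(400,369),interpolation=cv2.INTER_CUBIC),cv2.resize(b[110:230,130:260],(400,369),interpolation=cv2.INTER_CUBIC)]))
E
```

```text
{'time': 24.767, 'joint_positions': [-0.861, 0.766, 0.507, 2.302, 0.746, 1.023, -0.852], 'ee_pos': [0.325, -0.196, 0.14], 'wrist_force': [-0.304, 0.155, -4.844], 'torque': [2.078, -0.48, -0.011], 'grip_force': 30.001, 'gripper_width': 0.131}
[[-0.283, 0.949, -0.14], [0.399, -0.016, -0.917], [-0.872, -0.316, -0.374]]
tray o [ 0.3137 -0.2051  0.0795] lip [ 0.4083 -0.2069  0.047 ] Rcorner [ 0.4066 -0.2719  0.0458] Lc [ 0.41   -0.1419  0.0483] yaw -1.1 dip 18.9 roll 1.1
```

View pics/s5.png

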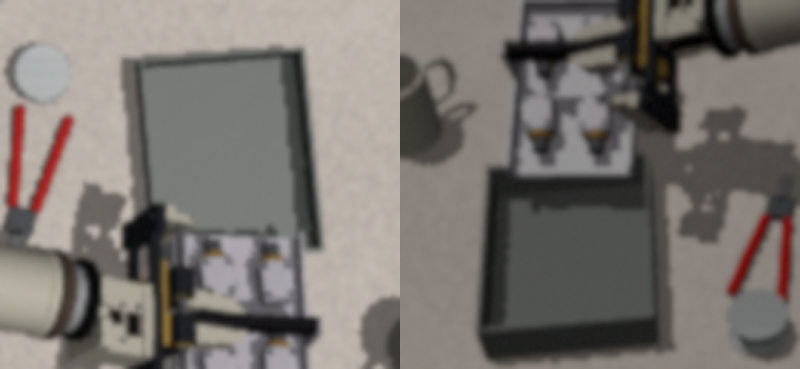

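Both crops show the lip on the rim, at (180–300,235) and (515–632,175). All four housings are still on the tray, and the front pair has crept towards the lip. I'll continue slowly.

>>> {"name": "carry_out", "arguments": {"targets": [-0.6, 0.32, 0.04, -0.4, -0.6, 0.32, 0.04, -0.4, -0.6, 0.32, 0.04, -0.4, -0.6, 0.32, 0.04, -0.4, -0.6, 0.32, 0.04, -0.4, -0.6, 0.32, 0.04, -0.4, -0.6, 0.32, 0.04, -0.4, -0.6, 0.32, 0.04, -0.4]}}

```text
time: 25.53
ee_pos: [0.3288, -0.1984, 0.1439]
orientation: [1.367, 1.761, -1.317]
wrist_force: [0.7, 1.0, 0.2]
gripper_width: 0.13
grip_force: 30.0
```

```bash
python3 st.py|cut -c1-330;python3 tip.py
```

```text
{'time': 25.533, 'joint_positions': [-0.846, 0.756, 0.502, 2.297, 0.759, 1.034, -0.794], 'ee_pos': [0.329, -0.198, 0.144], 'wrist_force': [0.68, 0.985, 0.23], 'torque': [0.993, -0.429, 0.087], 'grip_force': 30.008, 'gripper_width': 0.13}
[[-0.335, 0.932, -0.14], [0.398, 0.005, -0.917], [-0.854, -0.364, -0.372]]
tray o [ 0.3145 -0.2075  0.0837] lip [ 0.4073 -0.2072  0.0465] Rcorner [ 0.4069 -0.2722  0.0449] Lc [ 0.4078 -0.1422  0.0481] yaw 0.2 dip 21.8 roll 1.4
```

```bash
cat > cnt.py <<'E'
from station import robot
import cv2,numpy as np
b=robot.grab_frame("scene").max(2)
x0,y0,x1,y1=160,172,212,216   # bin interior in the scene picture
r=b[y0:y1,x0:x1];m=(r>130).astype(np.uint8);n,_,st,c=cv2.connectedComponentsWithStats(m)
print("bin median",np.median(r),"bright px",int(m.sum()),[(int(st[i,4]),c[i].round().tolist()) for i in range(1,n) if st[i,4]>8])
E
python3 cnt.py
```

```text
bin median 81.0 bright px 86 [(60, [11.0, 6.0]), (26, [29.0, 5.0])]
```

>>> {"name": "carry_out", "arguments": {"targets": [-0.7, 0.28, 0, -0.4, -0.7, 0.28, 0, -0.4, -0.7, 0.28, 0, -0.4, -0.7, 0.28, 0, -0.4, -0.7, 0.28, 0, -0.4, -0.7, 0.28, 0, -0.4]}}

```text
time: 26.08
ee_pos: [0.332, -0.1998, 0.1466]
orientation: [1.337, 1.8, -1.338]
wrist_force: [0.2, -0.0, 1.4]
gripper_width: 0.13
grip_force: 30.0
```

```bash
python3 st.py|cut -c1-330;python3 tip.py;python3 cnt.py
```

```text
{'time': 26.083, 'joint_positions': [-0.835, 0.747, 0.497, 2.293, 0.768, 1.042, -0.749], 'ee_pos': [0.332, -0.2, 0.147], 'wrist_force': [0.159, -0.034, 1.424], 'torque': [0.765, -0.454, 0.145], 'grip_force': 30.018, 'gripper_width': 0.13}
[[-0.374, 0.917, -0.14], [0.398, 0.023, -0.917], [-0.838, -0.399, -0.373]]
tray o [ 0.3155 -0.2088  0.0868] lip [ 0.4068 -0.2067  0.0461] Rcorner [ 0.4073 -0.2717  0.044 ] Lc [ 0.4063 -0.1418  0.0482] yaw 1.3 dip 24.0 roll 1.8
bin median 80.0 bright px 75 [(26, [12.0, 5.0]), (17, [29.0, 5.0]), (32, [5.0, 25.0])]
```

>>> {"name": "carry_out", "arguments": {"targets": [-0.75, 0.25, 0, -0.4, -0.75, 0.25, 0, -0.4, -0.75, 0.25, 0, -0.4, -0.75, 0.25, 0, -0.4, -0.75, 0.25, 0, -0.4, 0, 0, 0, 0]}}

```text
time: 26.63
ee_pos: [0.3347, -0.2011, 0.1489]
orientation: [1.311, 1.832, -1.356]
wrist_force: [-0.1, -0.1, 0.2]
gripper_width: 0.128
grip_force: 30.0
```

```bash
python3 st.py|cut -c1-330;python3 tip.py;python3 cnt.py
```

```text
{'time': 26.633, 'joint_positions': [-0.826, 0.739, 0.494, 2.289, 0.776, 1.049, -0.711], 'ee_pos': [0.335, -0.201, 0.149], 'wrist_force': [-0.115, -0.097, 0.17], 'torque': [0.927, -0.438, 0.073], 'grip_force': 30.01, 'gripper_width': 0.128}
[[-0.406, 0.903, -0.14], [0.397, 0.037, -0.917], [-0.823, -0.428, -0.374]]
tray o [ 0.3165 -0.21    0.0897] lip [ 0.4064 -0.2065  0.0461] Rcorner [ 0.4077 -0.2715  0.0437] Lc [ 0.4051 -0.1416  0.0486] yaw 2.2 dip 25.9 roll 2.2
bin median 80.0 bright px 77 [(25, [12.0, 5.0]), (20, [29.0, 5.0]), (32, [5.0, 25.0])]
```

>>> {"name": "carry_out", "arguments": {"targets": [-0.75, 0.25, 0, -0.4, -0.75, 0.25, 0, -0.4, -0.75, 0.25, 0, -0.4, -0.75, 0.25, 0, -0.4, -0.75, 0.25, 0, -0.4, 0, 0, 0, 0]}}

```text
time: 27.18
ee_pos: [0.3374, -0.2025, 0.1514]
orientation: [1.285, 1.863, -1.374]
wrist_force: [-0.0, 0.0, -2.0]
gripper_width: 0.129
grip_force: 30.0
```

```bash
python3 st.py|cut -c1-330;python3 tip.py;python3 cnt.py
```

```text
{'time': 27.183, 'joint_positions': [-0.816, 0.732, 0.491, 2.285, 0.783, 1.056, -0.673], 'ee_pos': [0.337, -0.203, 0.151], 'wrist_force': [-0.001, 0.032, -1.969], 'torque': [1.25, -0.409, 0.104], 'grip_force': 30.003, 'gripper_width': 0.129}
[[-0.437, 0.888, -0.14], [0.396, 0.051, -0.917], [-0.808, -0.456, -0.374]]
tray o [ 0.3173 -0.2113  0.0928] lip [ 0.4058 -0.2065  0.0463] Rcorner [ 0.4078 -0.2714  0.0435] Lc [ 0.4037 -0.1416  0.0492] yaw 3.1 dip 27.7 roll 2.5
bin median 80.0 bright px 72 [(24, [12.0, 6.0]), (17, [29.0, 5.0]), (31, [5.0, 25.0])]
```

>>> {"name": "carry_out", "arguments": {"targets": [-0.7, 0.27, 0.02, -0.4, -0.7, 0.27, 0.02, -0.4, -0.7, 0.27, 0.02, -0.4, -0.7, 0.27, 0.02, -0.4, -0.7, 0.27, 0.02, -0.4, 0, 0, 0, 0]}}

```text
time: 27.73
ee_pos: [0.3402, -0.204, 0.1536]
orientation: [1.258, 1.893, -1.391]
wrist_force: [-0.9, 0.6, -2.7]
gripper_width: 0.127
grip_force: 30.0
```

```bash
python3 st.py|cut -c1-330;python3 cnt.py
```

```text
{'time': 27.733, 'joint_positions': [-0.807, 0.726, 0.488, 2.281, 0.79, 1.063, -0.634], 'ee_pos': [0.34, -0.204, 0.154], 'wrist_force': [-0.865, 0.646, -2.685], 'torque': [1.377, -0.396, 0.068], 'grip_force': 30.001, 'gripper_width': 0.127}
[[-0.468, 0.873, -0.14], [0.394, 0.064, -0.917], [-0.791, -0.484, -0.374]]
bin median 80.0 bright px 78 [(25, [12.0, 5.0]), (21, [29.0, 5.0]), (32, [5.0, 25.0])]
```

>>> {"name": "carry_out", "arguments": {"targets": [-0.7, 0.27, 0.02, -0.4, -0.7, 0.27, 0.02, -0.4, -0.7, 0.27, 0.02, -0.4, -0.7, 0.27, 0.02, -0.4, -0.7, 0.27, 0.02, -0.4, 0, 0, 0, 0]}}

```text
time: 28.28
ee_pos: [0.3429, -0.2054, 0.1557]
orientation: [1.23, 1.924, -1.409]
wrist_force: [0.6, -0.2, -1.7]
gripper_width: 0.127
grip_force: 30.0
```

```bash
python3 st.py|cut -c1-330;python3 tip.py;python3 cnt.py;  python3 - <<'E'
from station import robot
import cv2,numpy as np
b=robot.grab_frame("scene")[:,:,::-1];t=robot.grab_frame("top")[:,:,::-1]
cv2.imwrite("pics/s6.png",np.hstack([cv2.resize(t[155:275,260:390],(400,369),interpolation=cv2.INTER_CUBIC),cv2.resize(b[110:230,130:260],(400,369),interpolation=cv2.INTER_CUBIC)]))
E
```

```text
{'time': 28.283, 'joint_positions': [-0.798, 0.721, 0.484, 2.276, 0.797, 1.069, -0.596], 'ee_pos': [0.343, -0.205, 0.156], 'wrist_force': [0.59, -0.221, -1.689], 'torque': [1.489, -0.357, 0.017], 'grip_force': 30.0, 'gripper_width': 0.127}
[[-0.498, 0.856, -0.14], [0.391, 0.078, -0.917], [-0.774, -0.511, -0.374]]
tray o [ 0.3194 -0.2142  0.0984] lip [ 0.4045 -0.2066  0.0464] Rcorner [ 0.4081 -0.2714  0.0428] Lc [ 0.401  -0.1418  0.05  ] yaw 5.1 dip 31.3 roll 3.2
bin median 80.0 bright px 73 [(24, [12.0, 5.0]), (17, [29.0, 5.0]), (32, [5.0, 25.0])]
```

View pics/s6.png

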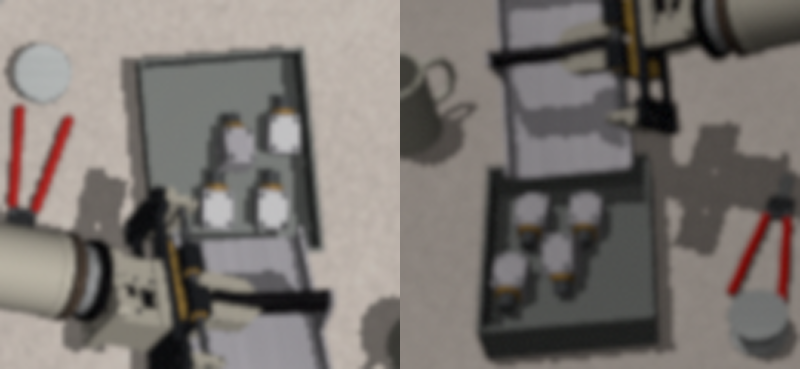

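All four housings now lie in the bin: in the top crop at (217,205), (272,205), (238,143) and (285,132), and all four again in the scene crop. The tray is empty and its lip still rests on the rim. Next I lift it off and return it to the mat.

```bash
python3 - <<'E'
from tip import *
import tip
M,p=now();B,o=tray(M,p)
rows((0,0,0),o+[-.02,0,.075],0,5)
M2,p2=M,p+np.array([-.02,0,.075])
tip.now=lambda:(M2,p2)
rows((0,0,0),(.305,-.18,.17),34,8)
E
```

```text
tray o [ 0.3193 -0.2142  0.0983] lip [ 0.4045 -0.2067  0.0464] Rcorner [ 0.408  -0.2715  0.0428] Lc [ 0.4009 -0.1419  0.05  ] yaw 5.1 dip 31.3 roll 3.2
[-9.6, -11.1, -5.0, 0.0], [-9.6, -11.1, -5.0, 0.0], [-9.6, -11.1, -5.0, 0.0], [-9.6, -11.1, -5.0, 0.0], [-9.6, -11.1, -5.0, 0.0], 
tray o [ 0.2993 -0.2142  0.1733] lip [ 0.3845 -0.2067  0.1214] Rcorner [ 0.388  -0.2715  0.1178] Lc [ 0.3809 -0.1419  0.125 ] yaw 5.1 dip 31.3 roll 3.2
tray o [ 0.2993 -0.2142  0.1733] lip [ 0.3845 -0.2067  0.1214] Rcorner [ 0.388  -0.2715  0.1178] Lc [ 0.3809 -0.1419  0.125 ] yaw 5.1 dip 31.3 roll 3.2
[2.4, -2.7, -3.9, 4.25], [2.5, -2.9, -3.9, 4.25], [2.6, -3.0, -3.9, 4.25], [2.6, -3.1, -3.9, 4.25], [2.7, -3.3, -3.9, 4.25], [2.7, -3.4, -3.9, 4.25], [2.7, -3.5, -3.9, 4.25], [2.8, -3.7, -3.9, 4.25], 
tray o [ 0.305 -0.18   0.17 ] lip [ 0.4038 -0.1957  0.17  ] Rcorner [ 0.3936 -0.2599  0.17  ] Lc [ 0.414  -0.1315  0.17  ] yaw -9.0 dip -0.0 roll -0.0
```

>>> {"name": "carry_out", "arguments": {"targets": [-4, -3, -2, 0, -8, -6, -4, 0, -9.6, -11, -5, 0, -9.6, -11, -5, 0, -9.6, -11, -5, 0, -9.6, -11, -5, 0]}}

```text
time: 28.93
ee_pos: [0.3254, -0.2056, 0.2323]
orientation: [1.231, 1.923, -1.41]
wrist_force: [0.9, -0.2, -3.2]
gripper_width: 0.129
grip_force: 30.0
```

>>> {"name": "carry_out", "arguments": {"targets": [2.4, -2.7, -3.9, 4.25, 2.5, -2.9, -3.9, 4.25, 2.6, -3, -3.9, 4.25, 2.6, -3.1, -3.9, 4.25, 2.7, -3.3, -3.9, 4.25, 2.7, -3.4, -3.9, 4.25, 2.7, -3.5, -3.9, 4.25, 2.8, -3.7, -3.9, 4.25]}}

```text
time: 29.6
ee_pos: [0.3004, -0.1677, 0.2321]
orientation: [1.625, 1.376, -1.085]
wrist_force: [-0.6, -0.2, -3.0]
gripper_width: 0.126
grip_force: 30.0
```

```bash
python3 st.py; python3 tip.py "(0,0,0)" "(.528,.236,.105)" 0 20
```

```text
{'time': 29.6, 'joint_positions': [-1.022, 0.51, 0.594, 2.343, 0.705, 1.237, -1.102], 'ee_pos': [0.3, -0.168, 0.232], 'wrist_force': [-0.608, -0.241, -2.991], 'torque': [1.674, -0.218, 0.015], 'grip_force': 29.997, 'gripper_width': 0.126}
[[0.07, 0.988, -0.141], [0.368, -0.157, -0.917], [-0.927, 0.012, -0.374]]
tray o [ 0.3078 -0.1797  0.1712] lip [ 0.4065 -0.1956  0.1715] Rcorner [ 0.3962 -0.2598  0.1715] Lc [ 0.4169 -0.1314  0.1715] yaw -9.2 dip -0.2 roll -0.0
[11.5, 7.6, -19.4, 0.0], [11.5, 7.6, -19.4, 0.0], [11.5, 7.6, -19.4, 0.0], [11.5, 7.6, -19.4, 0.0], [11.5, 7.6, -19.4, 0.0], [11.5, 7.6, -19.4, 0.0], [11.5, 7.6, -19.4, 0.0], [11.5, 7.6, -19.4, 0.0], [11.5, 7.6, -19.4, 0.0], [11.5, 7.6, -19.4, 0.0], [11.5, 7.6, -19.4, 0.0], [11.5, 7.6, -19.4, 0.0], [11.5, 7.6, -19.4, 0.0], [11.5, 7.6, -19.4, 0.0], [11.5, 7.6, -19.4, 0.0], [11.5, 7.6, -19.4, 0.0], [11.5, 7.6, -19.4, 0.0], [11.5, 7.6, -19.4, 0.0], [11.5, 7.6, -19.4, 0.0], [11.5, 7.6, -19.4, 0.0], 
tray o [0.528 0.236 0.105] lip [0.6267 0.2201 0.1053] Rcorner [0.6164 0.1559 0.1053] Lc [0.6371 0.2843 0.1053] yaw -9.2 dip -0.2 roll -0.0
```

>>> {"name": "carry_out", "arguments": {"targets": [5, 4, -9, 0, 11.5, 7.6, -19.4, 0, 11.5, 7.6, -19.4, 0, 11.5, 7.6, -19.4, 0, 11.5, 7.6, -19.4, 0, 11.5, 7.6, -19.4, 0, 11.5, 7.6, -19.4, 0, 11.5, 7.6, -19.4, 0]}}

```text
time: 30.27
ee_pos: [0.384, -0.0107, 0.207]
orientation: [1.621, 1.383, -1.088]
wrist_force: [0.3, -0.0, -3.3]
gripper_width: 0.127
grip_force: 30.0
```

>>> {"name": "carry_out", "arguments": {"targets": [11.5, 7.6, -19.4, 0, 11.5, 7.6, -19.4, 0, 11.5, 7.6, -19.4, 0, 11.5, 7.6, -19.4, 0, 11.5, 7.6, -19.4, 0, 11.5, 7.6, -19.4, 0, 11.5, 7.6, -19.4, 0, 11.5, 7.6, -19.4, 0]}}

```text
time: 30.93
ee_pos: [0.4715, 0.1559, 0.1799]
orientation: [1.62, 1.383, -1.089]
wrist_force: [0.7, 0.6, -2.8]
gripper_width: 0.13
grip_force: 30.0
```

>>> {"name": "carry_out", "arguments": {"targets": [11.5, 7.6, -19.4, 0, 11.5, 7.6, -19.4, 0, 11.5, 7.6, -19.4, 0, 11, 7, -19, 0, 6, 4, -10, 0, 0, 0, 0, 0]}}

```text
time: 31.43
ee_pos: [0.5205, 0.2507, 0.1636]
orientation: [1.619, 1.386, -1.087]
wrist_force: [-0.8, -0.5, -2.5]
gripper_width: 0.129
grip_force: 30.0
```

```bash
python3 st.py; python3 tip.py "(0,0,0)" "(.527,.236,.012)" -.2 8
```

```text
{'time': 31.433, 'joint_positions': [-1.036, 1.11, 0.398, 1.169, 0.361, 1.856, -0.896], 'ee_pos': [0.52, 0.251, 0.164], 'wrist_force': [-0.82, -0.531, -2.456], 'torque': [1.582, -0.291, 0.007], 'grip_force': 29.998, 'gripper_width': 0.129}
[[0.061, 0.989, -0.138], [0.37, -0.151, -0.917], [-0.927, 0.005, -0.375]]
tray o [0.5276 0.2388 0.1025] lip [0.6264 0.2235 0.1021] Rcorner [0.6164 0.1592 0.1021] Lc [0.6364 0.2877 0.1022] yaw -8.8 dip 0.2 roll 0.1
[10.4, -0.1, 4.6, -0.03], [10.4, -0.0, 4.6, -0.03], [10.4, -0.0, 4.6, -0.03], [10.4, -0.0, 4.6, -0.03], [10.4, -0.0, 4.6, -0.03], [10.4, -0.0, 4.6, -0.03], [10.4, -0.0, 4.6, -0.03], [10.4, -0.0, 4.6, -0.03], 
tray o [0.527 0.236 0.012] lip [0.6258 0.2208 0.0113] Rcorner [0.6159 0.1565 0.0112] Lc [0.6357 0.285  0.0113] yaw -8.8 dip 0.4 roll 0.1
```

>>> {"name": "carry_out", "arguments": {"targets": [10.4, 0, 4.5, 0, 10.4, 0, 4.5, 0, 10.4, 0, 4.5, 0, 10.4, 0, 4.5, 0, 10.4, 0, 4.5, 0.2, 10.4, 0, 4.5, 0, 10.4, 0, 4.5, 0, 8, 0, 3.5, 0]}}

```text
time: 32.1
ee_pos: [0.5205, 0.2455, 0.0759]
orientation: [1.623, 1.377, -1.085]
wrist_force: [-0.6, -0.1, -2.7]
gripper_width: 0.129
grip_force: 30.0
```

>>> {"name": "carry_out", "arguments": {"targets": [3, 0, 1.2, 0, 3, 0, 1.2, 0, 1.5, 0, 0.6, 0, 0, 0, 0, 0]}}

```text
time: 32.43
ee_pos: [0.5211, 0.2459, 0.0695]
orientation: [1.624, 1.376, -1.084]
wrist_force: [-0.1, -0.8, -3.2]
gripper_width: 0.13
grip_force: 30.0
```

```bash
python3 st.py; python3 tip.py "(0,0,0)" "(.527,.236,.003)" 0 4
```

```text
{'time': 32.433, 'joint_positions': [-1.019, 1.237, 0.376, 1.138, 0.322, 1.779, -0.963], 'ee_pos': [0.521, 0.246, 0.07], 'wrist_force': [-0.091, -0.837, -3.156], 'torque': [1.637, -0.131, -0.019], 'grip_force': 29.999, 'gripper_width': 0.13}
[[0.07, 0.988, -0.14], [0.367, -0.155, -0.917], [-0.927, 0.013, -0.374]]
tray o [0.5285 0.2338 0.0085] lip [0.6273 0.218  0.0089] Rcorner [0.617  0.1538 0.0089] Lc [0.6376 0.2822 0.0089] yaw -9.1 dip -0.2 roll -0.0
[1.5, -0.5, 0.1, 0.0], [1.5, -0.5, 0.1, 0.0], [1.5, -0.5, 0.1, 0.0], [1.5, -0.5, 0.1, 0.0], 
tray o [0.527 0.236 0.003] lip [0.6257 0.2202 0.0033] Rcorner [0.6155 0.156  0.0034] Lc [0.636  0.2844 0.0033] yaw -9.1 dip -0.2 roll -0.0
```

>>> {"name": "carry_out", "arguments": {"targets": [1.3, -0.3, 0, 0, 1.3, -0.3, 0, 0, 1.3, -0.3, 0, 0, 0, 0, 0, 0]}}

```text
time: 32.77
ee_pos: [0.5202, 0.2477, 0.0658]
orientation: [1.624, 1.377, -1.084]
wrist_force: [-0.2, 0.3, -1.8]
gripper_width: 0.132
grip_force: 30.0
```

```bash
python3 st.py|cut -c1-330
```

```text
{'time': 32.767, 'joint_positions': [-1.019, 1.243, 0.374, 1.133, 0.32, 1.78, -0.966], 'ee_pos': [0.52, 0.248, 0.066], 'wrist_force': [-0.192, 0.347, -1.792], 'torque': [1.633, -0.184, -0.042], 'grip_force': 29.999, 'gripper_width': 0.132}
[[0.069, 0.988, -0.14], [0.368, -0.155, -0.917], [-0.927, 0.012, -0.374]]
```

>>> {"name": "carry_out", "arguments": {"targets": [1.1, 0, 0.4, 0, 1, 0, 0.4, 0, 0, 0, 0, 0]}}

```text
time: 33.02
ee_pos: [0.5205, 0.2473, 0.0646]
orientation: [1.623, 1.375, -1.085]
wrist_force: [0.9, 0.6, 1.3]
gripper_width: 0.128
grip_force: 30.0
```

```bash
python3 st.py; python3 tip.py
```

```text
{'time': 33.017, 'joint_positions': [-1.019, 1.246, 0.374, 1.131, 0.32, 1.78, -0.967], 'ee_pos': [0.52, 0.247, 0.065], 'wrist_force': [0.882, 0.565, 1.266], 'torque': [0.674, 0.29, -0.083], 'grip_force': 30.029, 'gripper_width': 0.128}
[[0.07, 0.988, -0.14], [0.366, -0.156, -0.918], [-0.928, 0.013, -0.372]]
tray o [0.5279 0.2351 0.0036] lip [0.6267 0.2193 0.004 ] Rcorner [0.6164 0.1551 0.0041] Lc [0.637  0.2835 0.0039] yaw -9.1 dip -0.2 roll -0.1
```

>>> {"name": "carry_out", "arguments": {"targets": [0, 0, 0, 0, 0, 0, 0, 0, 0, 0, 0, 0, 0, 0, 0, 0, 0, 0, 0, 0, 0, 0, 0, 0, 0, 0, 0, 0, 0, 0, 0, 0], "claw": 0.2}}

```text
time: 33.68
ee_pos: [0.5203, 0.2474, 0.0636]
orientation: [1.624, 1.376, -1.084]
wrist_force: [0.6, -0.3, -0.4]
gripper_width: 0.596
grip_force: 0.0
```

```bash
python3 st.py
```

```text
{'time': 33.683, 'joint_positions': [-1.019, 1.247, 0.374, 1.131, 0.319, 1.778, -0.967], 'ee_pos': [0.52, 0.247, 0.064], 'wrist_force': [0.588, -0.31, -0.424], 'torque': [0.977, -0.113, -0.03], 'grip_force': 0.0, 'gripper_width': 0.596}
[[0.07, 0.988, -0.14], [0.367, -0.156, -0.917], [-0.928, 0.012, -0.374]]
```

>>> {"name": "carry_out", "arguments": {"targets": [0, 0, -8, 0, 0, 0, -16, 0, 0, 0, -18, 0, 0, 0, -18, 0, 0, 0, -18, 0, -3, 0, -8, 0, -20, 0, 0, 0, -25, 0, 0, 0]}}

```text
time: 34.35
ee_pos: [0.5281, 0.3089, 0.1383]
orientation: [1.62, 1.378, -1.087]
wrist_force: [-0.0, -0.9, 0.4]
gripper_width: 0.597
grip_force: 0.0
```

>>> {"name": "carry_out", "arguments": {"targets": [-25, 0, 0, 0, -25, 0, 0, 0, -15, 0, 0, 0, 0, 0, 0, 0]}}

```text
time: 34.68
ee_pos: [0.5257, 0.2842, 0.2049]
orientation: [1.628, 1.374, -1.079]
wrist_force: [0.1, 0.0, 0.2]
gripper_width: 0.6
grip_force: 0.0
```

```bash
python3 st.py;  python3 - <<'E'
from station import robot
import cv2,numpy as np
w=robot.grab_frame("wrist")[:,:,::-1];t=robot.grab_frame("top")[:,:,::-1]
cv2.imwrite("pics/f.png",np.vstack([cv2.resize(t[130:280,150:400],(800,480),interpolation=cv2.INTER_CUBIC)]))
E
```

```text
{'time': 34.683, 'joint_positions': [-1.051, 1.108, 0.42, 1.066, 0.358, 1.956, -0.86], 'ee_pos': [0.526, 0.284, 0.205], 'wrist_force': [0.117, 0.013, 0.213], 'torque': [1.017, -0.11, 0.069], 'grip_force': 0.0, 'gripper_width': 0.6}
[[0.075, 0.987, -0.139], [0.369, -0.157, -0.916], [-0.926, 0.017, -0.376]]
```

View pics/f.png

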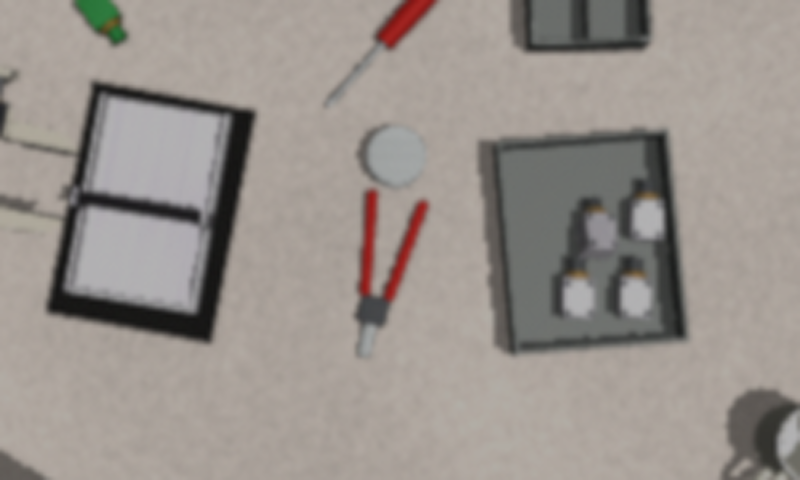

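The final top view shows the empty tray flat and square on its mat, from (65,95) to (235,310). The bin has not moved, all four housings lie in it, and the gripper is clear of the tray.

```bash
python3 -c "
from station import robot
print(robot.job_done())"
```

```text
the job is handed in; nothing more can be done
None
```

The job is handed in at about 35 s: all four housings slid off the tray into the bin with its lip on the rim, and the empty tray is back square on its mat and released; my last picture shows the bin and the things around it in place.

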